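# Warm a tray of pitch dops

### The job

Set the pitch dops to warm: first turn the warming plate's dial clockwise to full, then stand every dop (the loose ones and any already on the tray) upright in neat side-by-side rows on the tray's ring marks, filling the left-hand row first and then the right-hand row from its front end without gaps. Then slide the lifter's tines under the loaded tray, carry it level and set it square on the middle of the heating plate, draw the lifter out and stand it back on its cork pad as it stood. The dops must still stand in their rows at the end (put right any that has shifted), and the jar, pot and offcut behind are to be left alone.

Things in the scene. Friction and masses are not known exactly. Their poses are not given: they have to be found in the camera images.
- warmer: fixed bench warming plate, 203 (x) x 134 (y) mm, low grey housing; the front (-x side) is a control ledge 18 mm high with the dial; behind it lies the dark flat heating plate, 164 (x) x 134 (y) mm, upper face 25 mm above the desk. Origin under the housing's centre; x points away from the robot (yaw varies).
- warmer_plate (a point): centre of the heating plate's upper face, 25 mm above the desk, 19.5 mm behind the housing's centre
- dial (a joint): heat dial on the ledge: 0 = off (fully anticlockwise), 1.5 rad = full (stop, fully clockwise seen from above); turns with light friction and stays where left; it may start up to 0.5 rad from off
- dial_grip (a point): point on the dial's upright axis at the height to pinch its bar grip. The bar is 12 mm thick, 30 mm long, its top 9 mm above this point, which lies 42 mm above the desk; it stands along the warmer's x axis when the dial reads 0; it turns with the dial (clockwise from above).
- tray: loose aluminium tray, 156 (x) x 124 (y) mm, 0.28 kg: plate, upper face at 19 mm, 3 mm lip all round, on two runners (16 high, 8 wide, along y, at x = +-71 mm). The channel between them, 134 wide and 16 mm high, is open at both y ends for the lifter. Etched rings mark two rows of three, running front to back. Origin at its underside's centre; +x to the back (away from the robot), +y left.
- lifter: loose C-shaped steel lifter, 0.2 kg: two flat tines (each 14 wide, 5 thick, 82 mm over both) run along its +x, x -74 to +58 mm; an upright at x -74 to -68 carries an arm and a wooden handle back above the tines: bar 90 long (x +-45), 16 thick, 22 high, middle 78 mm above the origin. Origin: tines' underside, below the handle's middle. With it under the tray's middle, the upright clears the tray by 6 mm.
- lifter_handle (a point): middle of the lifter's handle bar (pinch it across its 16 mm thickness, from above)
- lifter_pad: fixed cork pad 160 (x) x 100 (y) x 3 mm on which the lifter stands at the start and is put back, left of the tray; origin at desk level under its centre; the lifter's origin stands over it, its tines along the pad's +x (away from the robot). A lamp shade hangs 0.43 m above the desk, starting 0.2 m further left.
- place_1 (a point): left row, back: ring mark centre on the tray's upper face; tray-frame x, y in mm: +51, +34, 19 mm above the tray's underside
- place_2 (a point): left row, middle: ring mark centre on the tray's upper face; tray-frame x, y in mm: 0, +34, 19 mm above the tray's underside
- place_3 (a point): left row, front: ring mark centre on the tray's upper face; tray-frame x, y in mm: -51, +34, 19 mm above the tray's underside
- place_4 (a point): right row, front: ring mark centre on the tray's upper face; tray-frame x, y in mm: -51, -34, 19 mm above the tray's underside
- place_5 (a point): right row, middle: ring mark centre on the tray's upper face; tray-frame x, y in mm: 0, -34, 19 mm above the tray's underside
- place_6 (a point): right row, back: ring mark centre on the tray's upper face; tray-frame x, y in mm: +51, -34, 19 mm above the tray's underside
- dop_1: round wooden dop with a lumpy black pitch top, standing upright; wood 43 mm across and 31 mm high, the pitch bulges to 48 mm across and 34 mm high in all; grasp the wood; 55 to 90 g; origin at the centre of its underside, z up. May be absent.
- dop_2: round wooden dop with a lumpy black pitch top, standing upright; wood 43 mm across and 31 mm high, the pitch bulges to 48 mm across and 34 mm high in all; grasp the wood; 55 to 90 g; origin at the centre of its underside, z up. May be absent.
- dop_3: round wooden dop with a lumpy black pitch top, standing upright; wood 43 mm across and 31 mm high, the pitch bulges to 48 mm across and 34 mm high in all; grasp the wood; 55 to 90 g; origin at the centre of its underside, z up. May be absent.
- dop_4: round wooden dop with a lumpy black pitch top, standing upright; wood 43 mm across and 31 mm high, the pitch bulges to 48 mm across and 34 mm high in all; grasp the wood; 55 to 90 g; origin at the centre of its underside, z up. May be absent.
- dop_5: round wooden dop with a lumpy black pitch top, standing upright; wood 43 mm across and 31 mm high, the pitch bulges to 48 mm across and 34 mm high in all; grasp the wood; 55 to 90 g; origin at the centre of its underside, z up. May be absent.
- salt_jar: bystander: square clear jar with a blue lid, 46x45x64 mm; origin under its centre
- bur_pot: bystander: small red pot of burs, 46 mm across, 59 mm high; origin under its centre
- offcut: bystander: softwood offcut, 50x58x26 mm; origin under its centre
Things that resemble listed ones, but are neither listed nor needed, are in the scene too. What is shaped like the dop_5 but pink is not meant.

How it is judged:
On the way, in this order (a step that is already met when the one before it is completed fails the run):
1. the dial is turned to full (value of joint dial above 1.2 rad), for 0.2 s.
2. every dop stands in its row on the tray, still on the desk, and is let go ((horizontal distance between dop_1 and place_1 below 0.01 m or horizontal distance between dop_1 and place_2 below 0.01 m or horizontal distance between dop_1 and place_3 below 0.01 m or horizontal distance between dop_1 and place_4 below 0.01 m or horizontal distance between dop_1 and place_5 below 0.01 m or horizontal distance between dop_1 and place_6 below 0.01 m) and angle between each of dop_1, dop_2, dop_3, dop_4, dop_5's own z axis and vertical below 0.15 rad and z of dop_1 in the frame of tray between 0.014 and 0.024 m and linear speed of each of dop_1, dop_2, dop_3, dop_4, dop_5 below 0.02 m/s and (horizontal distance between dop_2 and place_1 below 0.01 m or horizontal distance between dop_2 and place_2 below 0.01 m or horizontal distance between dop_2 and place_3 below 0.01 m or horizontal distance between dop_2 and place_4 below 0.01 m or horizontal distance between dop_2 and place_5 below 0.01 m or horizontal distance between dop_2 and place_6 below 0.01 m) and z of dop_2 in the frame of tray between 0.014 and 0.024 m and (horizontal distance between dop_3 and place_1 below 0.01 m or horizontal distance between dop_3 and place_2 below 0.01 m or horizontal distance between dop_3 and place_3 below 0.01 m or horizontal distance between dop_3 and place_4 below 0.01 m or horizontal distance between dop_3 and place_5 below 0.01 m or horizontal distance between dop_3 and place_6 below 0.01 m) and z of dop_3 in the frame of tray between 0.014 and 0.024 m and (horizontal distance between dop_4 and place_1 below 0.01 m or horizontal distance between dop_4 and place_2 below 0.01 m or horizontal distance between dop_4 and place_3 below 0.01 m or horizontal distance between dop_4 and place_4 below 0.01 m or horizontal distance between dop_4 and place_5 below 0.01 m or horizontal distance between dop_4 and place_6 below 0.01 m) and z of dop_4 in the frame of tray between 0.014 and 0.024 m and (horizontal distance between dop_5 and place_1 below 0.01 m or horizontal distance between dop_5 and place_2 below 0.01 m or horizontal distance between dop_5 and place_3 below 0.01 m or horizontal distance between dop_5 and place_4 below 0.01 m or horizontal distance between dop_5 and place_5 below 0.01 m or horizontal distance between dop_5 and place_6 below 0.01 m) and z of dop_5 in the frame of tray between 0.014 and 0.024 m and horizontal distance between any of dop_1, dop_2, dop_3, dop_4, dop_5 and place_1 below 0.01 m and horizontal distance between any of dop_1, dop_2, dop_3, dop_4, dop_5 and place_2 below 0.01 m and horizontal distance between any of dop_1, dop_2, dop_3, dop_4, dop_5 and place_3 below 0.01 m and (horizontal distance between each of dop_1, dop_2, dop_3, dop_4, dop_5 and place_5 above 0.025 m or horizontal distance between any of dop_1, dop_2, dop_3, dop_4, dop_5 and place_4 below 0.01 m) and (horizontal distance between each of dop_1, dop_2, dop_3, dop_4, dop_5 and place_6 above 0.025 m or horizontal distance between any of dop_1, dop_2, dop_3, dop_4, dop_5 and place_5 below 0.01 m) and height (world z) of tray below 0.01 m and contact force between the fingers and anything else below 0.5 N), for 0.3 s.
3. the tray is borne by the lifter (height (world z) of tray above 0.012 m and contact force between lifter and tray above 1.5 N), for 0.2 s.
4. the tray stands square on the heating plate, clear of the lifter (horizontal distance between tray and warmer_plate below 0.015 m and angle between the x axis of tray and the x axis of warmer, either way round below 0.12 rad and height (world z) of tray between 0.02 and 0.03 m and angle between tray's own z axis and vertical below 0.05 rad and linear speed of tray below 0.02 m/s and contact force between lifter and tray below 0.2 N), for 0.2 s.
At the end, for the whole second after the job is handed in: Dial above 1.2 rad; tray within 15 mm of the heating plate's centre, square within 0.12 rad; each dop upright, within 10 mm of a ring centre, left row full, right row filled from the front without gaps; lifter within 30 mm and 0.25 rad of its place on the pad. All let go and at rest (all of step 4 and value of joint dial above 1.2 rad and (horizontal distance between dop_1 and place_1 below 0.01 m or horizontal distance between dop_1 and place_2 below 0.01 m or horizontal distance between dop_1 and place_3 below 0.01 m or horizontal distance between dop_1 and place_4 below 0.01 m or horizontal distance between dop_1 and place_5 below 0.01 m or horizontal distance between dop_1 and place_6 below 0.01 m) and angle between each of dop_1, dop_2, dop_3, dop_4, dop_5's own z axis and vertical below 0.15 rad and z of dop_1 in the frame of tray between 0.014 and 0.024 m and linear speed of each of dop_1, dop_2, dop_3, dop_4, dop_5, lifter below 0.02 m/s and (horizontal distance between dop_2 and place_1 below 0.01 m or horizontal distance between dop_2 and place_2 below 0.01 m or horizontal distance between dop_2 and place_3 below 0.01 m or horizontal distance between dop_2 and place_4 below 0.01 m or horizontal distance between dop_2 and place_5 below 0.01 m or horizontal distance between dop_2 and place_6 below 0.01 m) and z of dop_2 in the frame of tray between 0.014 and 0.024 m and (horizontal distance between dop_3 and place_1 below 0.01 m or horizontal distance between dop_3 and place_2 below 0.01 m or horizontal distance between dop_3 and place_3 below 0.01 m or horizontal distance between dop_3 and place_4 below 0.01 m or horizontal distance between dop_3 and place_5 below 0.01 m or horizontal distance between dop_3 and place_6 below 0.01 m) and z of dop_3 in the frame of tray between 0.014 and 0.024 m and (horizontal distance between dop_4 and place_1 below 0.01 m or horizontal distance between dop_4 and place_2 below 0.01 m or horizontal distance between dop_4 and place_3 below 0.01 m or horizontal distance between dop_4 and place_4 below 0.01 m or horizontal distance between dop_4 and place_5 below 0.01 m or horizontal distance between dop_4 and place_6 below 0.01 m) and z of dop_4 in the frame of tray between 0.014 and 0.024 m and (horizontal distance between dop_5 and place_1 below 0.01 m or horizontal distance between dop_5 and place_2 below 0.01 m or horizontal distance between dop_5 and place_3 below 0.01 m or horizontal distance between dop_5 and place_4 below 0.01 m or horizontal distance between dop_5 and place_5 below 0.01 m or horizontal distance between dop_5 and place_6 below 0.01 m) and z of dop_5 in the frame of tray between 0.014 and 0.024 m and horizontal distance between any of dop_1, dop_2, dop_3, dop_4, dop_5 and place_1 below 0.01 m and horizontal distance between any of dop_1, dop_2, dop_3, dop_4, dop_5 and place_2 below 0.01 m and horizontal distance between any of dop_1, dop_2, dop_3, dop_4, dop_5 and place_3 below 0.01 m and (horizontal distance between each of dop_1, dop_2, dop_3, dop_4, dop_5 and place_5 above 0.025 m or horizontal distance between any of dop_1, dop_2, dop_3, dop_4, dop_5 and place_4 below 0.01 m) and (horizontal distance between each of dop_1, dop_2, dop_3, dop_4, dop_5 and place_6 above 0.025 m or horizontal distance between any of dop_1, dop_2, dop_3, dop_4, dop_5 and place_5 below 0.01 m) and horizontal distance between lifter and lifter_pad below 0.03 m and angle between the x axis of lifter and the x axis of lifter_pad, either way round below 0.25 rad and angle between lifter's own z axis and vertical below 0.05 rad and height (world z) of lifter below 0.01 m); the robot touches nothing.
It fails at once if the salt jar is moved more than 3 cm or tipped (distance of salt_jar from where it was at the start of the episode above 0.03 m or angle between salt_jar's own z axis and vertical above 0.5 rad).
It fails at once if the bur pot is moved more than 3 cm or tipped (distance of bur_pot from where it was at the start of the episode above 0.03 m or angle between bur_pot's own z axis and vertical above 0.5 rad).
It fails at once if the offcut is moved more than 3 cm or tipped (distance of offcut from where it was at the start of the episode above 0.03 m or angle between offcut's own z axis and vertical above 0.5 rad).
It fails at once if the tray is tipped by more than about 17 degrees (angle between tray's own z axis and vertical above 0.3 rad).
Of dop_1, dop_2, dop_3, dop_4, dop_5 only 3 to 5 are there at a start; the rules pass over those that are not, and their reading is None.
At some moment in a run one of dop_1, dop_2, dop_3, dop_4, dop_5 may be knocked a few centimetres aside while the robot is not near it.
It also fails if it takes over 210 s, if anything falls off the work surface, if the arm or the gripper's body presses on something with over 40 N, if the wrist force passes 120 N, or if a joint passes its speed limit or range.

### The arm

A 7-joint arm with a two-finger parallel gripper is mounted at the origin on a cart in front of the work surface, level with it; the furniture and walls round the work are solid. World frame = base frame: x ahead of the robot, y to its left, z up, the work surface at z = 0. Lengths are in m, angles in rad, forces in N, time in s.
With the tool pointing down it reaches from about 0.4 to 0.85 m from the base axis. Payload 10.4 kg.
Tool frame: the origin (TCP) lies between the finger pads; the fingertips stand manip.tcp_to_tips ahead of it and the grasp point (between the pads) lies 2 mm behind it (manip.tcp_to_tips is the distance from the TCP to the fingertips, in m); y points along the fingers, z is the direction in which the jaws open and shut, and the axes are right-handed (so a half turn about y gives the same grasp; the last joint's range is limited). The gripper opens to 85 mm and grips with 20 to 120 N. Pads are 22 mm wide; open, the fingers measure 114 mm over their backs; the gripper's body (76 mm by 85 mm) begins 54 mm behind the grasp point. The pads swing forward as they close: fully open they stand 13 mm farther back than shut.
Start: joints at [-1.272, 0.332, -0.065, 1.46, 0.022, 1.35, -0.088], TCP at [0.198, 0.593, 0.248] pointing down, gripper open.
Joint ranges: [-2.6, 2.6], [-0.5, 2.12], [-1.47, 1.34], [0.16, 2.42], [-1.27, 4.41], [0.06, 2.06], [-2.6, 2.6]. Speed limits (rad/s): [2.22, 2.22, 2.79, 2.79, 3.14, 3.14, 3.14].

### API

Orientations are given as a unit quaternion [x, y, z, w].
In Python, from workcell import manip gives the robot as it stands. The module is installed in compiled form; this text tells all that it offers.
- The arm moves only by the tool move_arm, never from a script. Its argument "increments" is a list of rows, each an object with "offset": the shift along the tool's x, y, z in m, a list of three; "yaw": the turn about the tool's y in degrees; "jaw": the closure in counts, from 0 (fully open) to 255 (shut). In form: [{"offset": [tx, ty, tz], "yaw": yaw, "jaw": jaw}, ...]. A call has 1 to 10 rows; each row is the pose to reach, as a shift and turn from the pose measured when the call began, along the tool's axes at that moment; what a row does not reach only later rows make up. A row lasts 1/12 s, in which the tool goes at most 41.7 mm and 7.16 degrees, less where a joint would pass 70% of its speed; a pose out of reach is approached as far as the arm can. A call with a gripper value outside its range is refused whole. The fingers move at their own pace and stop on an object; "squeeze" is the grip in N (left out, the last holds). Time passes only in rows, so rows that repeat a pose let the fingers close. It gives the time, the measured TCP pose, the force and the opening at its end, in the units of the state.
- manip.get_obs(): the state, without advancing time (a new reading comes with each control period).
- manip.camera(name): name is "side" or "top" or "wrist"; returns a dict with "pixels" (384x512x3 uint8, red, green, blue), "depth" (384x512 float32, m along the optical axis (not along the pixel's ray), 0 where there is no reading), "intrinsics" (3x3 intrinsics, pixels), "R" (3x3) and "t" (3): a world point X has camera coordinates R X + t; the wrist camera has in their place "mount" (4x4, takes a point from camera to tool coordinates, whose origin is the TCP and whose axes are the tool frame's). Camera axes: x right, y down, z forward; pixel columns grow to the right and rows downward; lengths in m; the calibration is good to about 2 mm. A picture is of the moment at which its call begins: read the wrist's pose just before it.
- manip.hand_in(): hands the job in, once; it reports no verdict.
Trained networks look in a picture, given as the dict that the camera call returned (one of the last four; its "shot" number tells which), for a name from the list of things; names that differ only in an ending like _2 or _b are one class to them, and where a whole thing is asked for, a point or a joint stands for the part that bears it (a point fixed in the world has none). Each returns a list of dicts, best first, with "confidence" (0 to 1); they miss things now and then, are a little off and sometimes report something else, mostly with a low value. They report only what shows in the picture. A call takes as long as a camera call. They do not tell look-alikes from the thing itself.
- manip.recognise(picture, query): "bbox" ([left, top, right, bottom] in pixels, round what is visible of it).
- manip.spot_point(picture, query): "centre" ([column, row] in pixels: a listed point, or the origin of a listed thing).
The state is a dict: "clock": time; "joint_pos": joint angles; "joint_velocities": joint speeds; "tau": joint torques, N m; "position": TCP position; "ee_rot": TCP orientation; "ft_force": force on the tool from outside, world axes, zero at the start; "torque": the same for the moment, N m; "grip_width": opening from 0.0 (shut) to 1.0 (fully open).
Only numpy, scipy, OpenCV 4.12 (cv2) and the standard library are available. Lean on these libraries where they do the work, as an engineer would, in place of code of your own. Each camera call takes 0.05 s, during which the arm holds its last target. There are 200 camera calls.

## Working session

There is one attempt and no reset: what is moved stays moved. The work goes in short steps, Python scripts to look and compute and a tool call to move; the robot and the scene stay as the last step left them, time stands still between calls to the robot, and variables do not carry over. Pictures are saved under pics/ and viewed, about 12 in all and at most 16, crops included, and the job is handed in when it is done.

Besides the shell and the picture viewer there is one more tool, called as name(argument=value, ...), one argument or row to a line, values as JSON. move_arm: Moves the arm, as the interface text tells. Its arguments: {"type":"object","properties":{"increments":{"type":"array","items":{"type":"object","properties":{"offset":{"type":"array","items":{"type":"number"}},"yaw":{"type":"number"},"jaw":{"type":"number"}}}},"squeeze":{"type":"number"}},"required":["increments"]}

```bash
mkdir -p pics; cat > h.py <<'E'
import numpy as np, cv2
from workcell import manip
from scipy.spatial.transform import Rotation as Rot
def shot(n, save=None):
    o=manip.get_obs(); p=manip.camera(n)
    if n=="wrist":
        M=np.array(p["mount"]); T=np.eye(4); T[:3,:3]=Rot.from_quat(o["ee_rot"]).as_matrix(); T[:3,3]=o["position"]
        W=T@M
    else:
        W=np.eye(4); W[:3,:3]=np.array(p["R"]).T; W[:3,3]=-W[:3,:3]@np.array(p["t"])
    if save: cv2.imwrite(f"pics/{save}.png",cv2.cvtColor(p["pixels"],cv2.COLOR_RGB2BGR))
    return p,W
def ray(p,W,px,z):  # intersect pixel ray with world plane z
    d=W[:3,:3]@np.linalg.inv(p["intrinsics"])@np.array([px[0],px[1],1.])
    return W[:3,3]+d*(z-W[2,3])/d[2]
def proj(p,W,X):
    c=np.linalg.inv(W)@np.append(X,1); u=np.array(p["intrinsics"])@c[:3]; return u[:2]/u[2]
def cloud(p,W):
    v,u=np.mgrid[:384,:512]; D=p["depth"]; K=np.linalg.inv(p["intrinsics"])
    c=np.stack([u,v,np.ones_like(u)],-1)@K.T*D[...,None]
    X=c@W[:3,:3].T+W[:3,3]; X[D==0]=np.nan; return X
def st():
    o=manip.get_obs(); R=Rot.from_quat(o["ee_rot"]).as_matrix()
    print("t",round(o["clock"],2),"pos",np.round(o["position"],4),"x",np.round(R[:,0],3),"y",np.round(R[:,1],3),"z",np.round(R[:,2],3),"grip",round(o["grip_width"],3),"F",np.round(o["ft_force"],1),"j",np.round(o["joint_pos"],2))
    return o,R
def to(target,zdir=None):
    """tool offset to reach target; yaw (deg) so tool z along zdir angle (mod 180)"""
    o,R=st(); print("offset",np.round(R.T@(np.array(target)-o["position"]),4))
    if zdir is not None:
        cur=np.arctan2(R[1,2],R[0,2]); d=(zdir-cur+np.pi/2)%np.pi-np.pi/2
        # tool y points down -> yaw about it is negative world turn
        print("yaw deg",round(float(np.degrees(d*np.sign(R[2,1]))),2))
E
python3 - <<'E'
from h import *
st(); print(manip.tcp_to_tips)
for n in ("top","side"):
    p,W=shot(n,n+"0"); print(n,np.round(W,3).tolist(),np.round(p["intrinsics"],1).tolist())
    for q in ("dial_grip","tray","lifter","lifter_handle","dop_1","warmer","warmer_plate","lifter_pad","place_1","salt_jar","bur_pot","offcut"):
        z={"dial_grip":.042,"lifter_handle":.081,"warmer_plate":.025,"place_1":.019}.get(q,0)
        for r in manip.spot_point(p,q)[:6]: print(q,np.round(r["centre"],0),round(r["confidence"],2),np.round(ray(p,W,r["centre"],z)[:2],3))
E
```

```text
t 0.0 pos [0.1976 0.5926 0.2475] x [ 0.949 -0.316  0.   ] y [-0.    -0.001 -1.   ] z [ 0.316  0.949 -0.001] grip 1.0 F [-0.5  0.2 -0.2] j [-1.27  0.33 -0.06  1.46  0.02  1.35 -0.09]
0.017
top [[0.007, -0.998, 0.065, 0.595], [-1.0, -0.008, -0.014, -0.128], [0.015, -0.065, -0.998, 1.073], [0.0, 0.0, 0.0, 1.0]] [[382.2, 0.0, 254.7], [0.0, 382.2, 189.8], [0.0, 0.0, 1.0]]
dial_grip [325. 242.] 0.65 [ 0.522 -0.334]
dial_grip [321. 205.] 0.51 [ 0.622 -0.324]
dial_grip [273. 185.] 0.36 [ 0.675 -0.193]
tray [266. 194.] 0.75 [ 0.653 -0.175]
tray [280. 198.] 0.35 [ 0.643 -0.216]
lifter [206. 220.] 0.9 [ 0.579 -0.01 ]
lifter [274. 183.] 0.52 [ 0.683 -0.198]
lifter_handle [202. 224.] 0.96 [ 0.57  -0.008]
dop_1 [256. 201.] 0.81 [ 0.633 -0.147]
dop_1 [254. 244.] 0.79 [ 0.511 -0.142]
dop_1 [273. 184.] 0.58 [ 0.68  -0.195]
dop_1 [214. 181.] 0.57 [ 0.688 -0.029]
dop_1 [216. 124.] 0.49 [ 0.85  -0.031]
warmer [318. 214.] 0.68 [ 0.599 -0.323]
warmer_plate [320. 205.] 0.81 [ 0.623 -0.322]
lifter_pad [319. 215.] 0.68 [ 0.595 -0.324]
lifter_pad [207. 224.] 0.61 [ 0.568 -0.012]
place_1 [254. 197.] 0.95 [ 0.6
[... 851 characters left out ...]
 [297. 263.] 0.73 [ 0.52  -0.141]
dop_1 [272. 218.] 0.68 [ 0.648 -0.157]
dop_1 [280. 194.] 0.61 [ 0.702 -0.21 ]
warmer [347. 202.] 0.84 [ 0.6   -0.334]
warmer_plate [342. 191.] 0.73 [ 0.619 -0.329]
warmer_plate [266. 215.] 0.72 [ 0.646 -0.141]
warmer_plate [232. 273.] 0.42 [ 0.554 -0.006]
lifter_pad [232. 272.] 0.79 [ 0.57  -0.012]
place_1 [277. 230.] 0.95 [ 0.603 -0.143]
place_1 [296. 203.] 0.95 [ 0.647 -0.22 ]
place_1 [267. 214.] 0.89 [ 0.653 -0.147]
place_1 [283. 188.] 0.59 [ 0.699 -0.218]
place_1 [256. 201.] 0.58 [ 0.697 -0.144]
place_1 [304. 220.] 0.57 [ 0.594 -0.209]
salt_jar [222. 187.] 0.79 [ 0.793 -0.102]
bur_pot [176. 213.] 0.65 [0.775 0.027]
offcut [258. 176.] 0.84 [ 0.779 -0.196]
```

```bash
python3 -c "
import cv2
a=cv2.imread('pics/top0.png')[90:290,130:370];cv2.imwrite('pics/t1.png',cv2.resize(a,(720,600),interpolation=cv2.INTER_CUBIC))
a=cv2.imread('pics/side0.png')[130:330,120:400];cv2.imwrite('pics/s1.png',cv2.resize(a,(784,560),interpolation=cv2.INTER_CUBIC))"
```

```text
(no output)
```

View pics/t1.png

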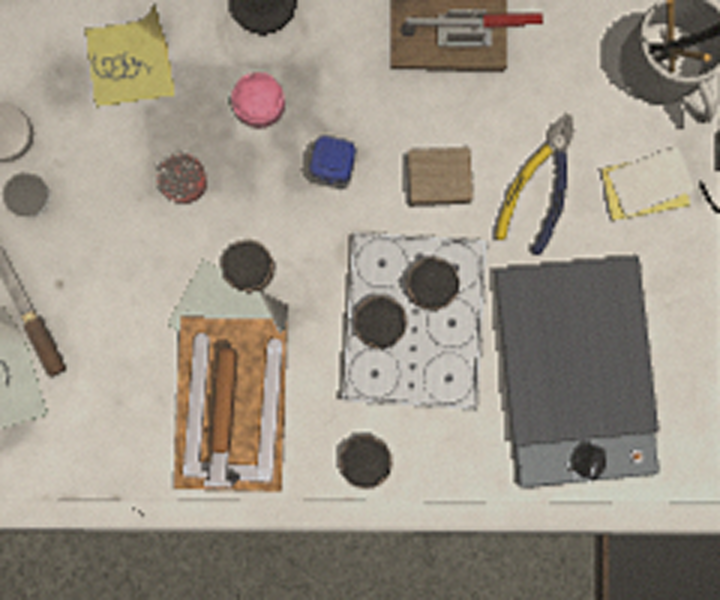

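View pics/s1.png

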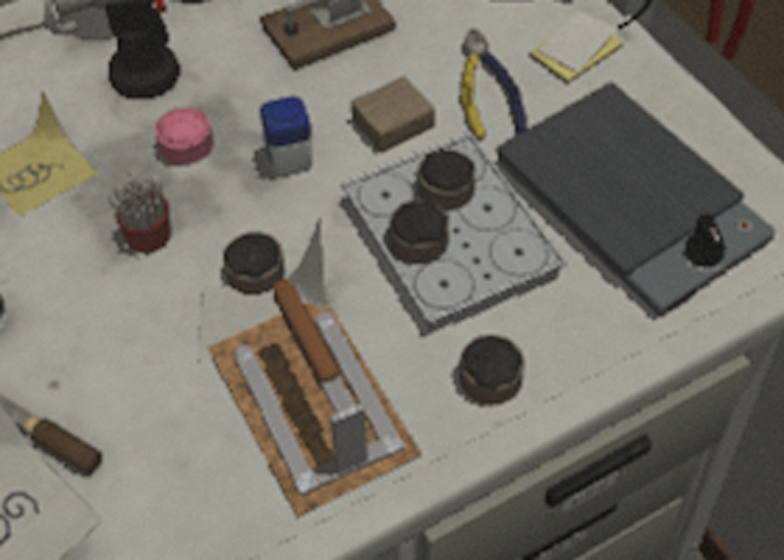

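The pictures show four dark dops: two on the tray, near place_2 and place_6, and two loose at about (0.51,-0.14) and (0.69,-0.03). The pink one is to be ignored. Next I measure the geometry from depth.

```bash
cat > m.py <<'E'
from h import *
def rect(X,box,z0,z1,pct=False):
    P=X.reshape(-1,3); P=P[np.isfinite(P).all(1)]
    P=P[(P[:,0]>box[0])&(P[:,0]<box[1])&(P[:,1]>box[2])&(P[:,1]<box[3])&(P[:,2]>z0)&(P[:,2]<z1)]
    (c,s,a)=cv2.minAreaRect((P[:,:2]*1000).astype(np.float32)); return len(P),np.round(c,1),np.round(s,1),round(a,2)
E
python3 - <<'E'
from m import *
for n in("top","side"):
    p,W=shot(n); X=cloud(p,W); f=X[np.isfinite(X).all(-1)]
    h=f[(f[:,2]>.3)&(f[:,0]>.1)&(f[:,0]<1)]; print("high",len(h), h.min(0) if len(h) else 0,h.max(0) if len(h) else 0)
    print("tray",rect(X,(.53,.75,-.265,-.08),.013,.027))
    print("warmer plate",rect(X,(.45,.75,-.43,-.24),.021,.03))
    print("warmer all",rect(X,(.45,.75,-.43,-.24),.012,.03))
    print("dial",rect(X,(.45,.58,-.4,-.27),.035,.06))
    print("lifter handle",rect(X,(.48,.65,-.06,.05),.078,.1))
    for b in ((.46,.56,-.19,-.09),(.65,.75,-.08,.02),(.59,.69,-.18,-.11),(.65,.74,-.24,-.16)):
        m=(X[...,0]>b[0])&(X[...,0]<b[1])&(X[...,1]>b[2])&(X[...,1]<b[3])&(X[...,2]>(.026 if b[0]in(.46,.65) and b[2]!=-.24 else .045))&(X[...,2]<.07)
        q=X[m]; print("dop",len(q),(q.min(0)+q.max(0))/2, np.median(q,0))
p,W=shot("wrist"); print(np.round(p["mount"],3).tolist(),np.round(p["intrinsics"],1).tolist())
to((.52,-.33,.20),np.pi/2)
E
```

```text
high 50122 [ 0.26640092 -0.5124843   0.30000975] [0.99998783 0.26403554 0.67355065]
tray (2131, array([ 634.9, -188.9]), array([207., 149.]), 0.54)
warmer plate (2993, array([ 612.6, -319.7]), array([226.4, 152.1]), 6.05)
warmer all (3520, array([ 625.2, -318.5]), array([255.7, 152.2]), 6.31)
dial (60, array([ 518.3, -338.3]), array([11.8, 28.6]), 70.73)
lifter handle (300, array([558.1, -10.9]), array([ 21.5, 115.8]), 87.82)
dop 199 [ 0.51758117 -0.13589446  0.03181273] [ 0.51771074 -0.13466587  0.03077716]
dop 203 [ 0.68347124 -0.03449649  0.04742173] [ 0.69329897 -0.02679929  0.03089012]
dop 220 [ 0.65278385 -0.15220657  0.05125216] [ 0.64418642 -0.14948633  0.04971279]
dop 205 [ 0.67463186 -0.18847804  0.05121403] [ 0.67695207 -0.19244809  0.0494963 ]
high 21514 [ 0.11193242 -0.51457033  0.30000235] [0.99989965 0.26687704 0.74144669]
tray (2487, array([ 627. , -191.3]), array([149.9, 197.9]), 87.43)
warmer plate (3007, array([ 615.3, -320. ]), array([224.3, 151.7]), 5.47)
warmer all (3967, array([ 623. , -317.6]), array([250.8, 157.8]), 6.92)
dial (99, array([ 519.4, -338. ]), array([12.5, 31.1]), 74.78)
lifter handle (484, array([557.6, -14.9]), array([ 24.9, 117.2]), 84.01)
dop 236 [ 0.51622778 -0.13556456  0.03039097] [ 0.51489953 -0.13459435  0.02929369]
dop 275 [ 0.68195991 -0.03551222  0.04792736] [ 0.68698889 -0.03102866  0.03045209]
dop 201 [ 0.65417424 -0.15293335  0.04944427] [ 0.64164479 -0.14724105  0.04804966]
dop 178 [ 0.67450651 -0.18852393  0.0493652 ] [ 0.67670654 -0.19316249  0.04820341]
[[0.001, 0.946, 0.324, -0.083], [0.002, -0.324, 0.946, -0.125], [1.0, -0.0, -0.002, -0.001], [0.0, 0.0, 0.0, 1.0]] [[309.2, 0.0, 258.1], [0.0, 309.2, 187.2], [0.0, 0.0, 1.0]]
t 1.45 pos [0.1977 0.5929 0.2483] x [ 0.949 -0.316  0.   ] y [ 0.  0. -1.] z [0.316 0.949 0.   ] grip 0.998 F [-0.5  0.2 -0.3] j [-1.27  0.33 -0.06  1.46  0.02  1.35 -0.09]
offset [ 0.5977  0.0483 -0.7736]
yaw deg -18.44
```

move_arm(
  increments=[
    {"offset":[0.319,0,-0.255]},
    {"offset":[0.319,0,-0.255]},
    {"offset":[0.319,0,-0.255]},
    {"offset":[0.319,0,-0.255]},
    {"offset":[0.319,0,-0.255]},
    {"offset":[0.319,0,-0.255]},
    {"offset":[0.319,0,-0.255]},
    {"offset":[0.319,0,-0.255]},
    {"offset":[0.319,0,-0.255]},
    {"offset":[0.319,0,-0.255]},
  ],
)

```text
invalid input at $.increments[0]: expected keys offset, yaw, jaw
```

```bash
python3 - <<'E'
from h import *
to((.50,-.33,.20))
E
```

```text
t 1.45 pos [0.1977 0.5929 0.2483] x [ 0.949 -0.316  0.   ] y [ 0.  0. -1.] z [0.316 0.949 0.   ] grip 0.998 F [-0.5  0.2 -0.3] j [-1.27  0.33 -0.06  1.46  0.02  1.35 -0.09]
offset [ 0.5787  0.0483 -0.7799]
```

move_arm(
  increments=[
    {"offset":[0.319,0,-0.255],"yaw":0,"jaw":0},
    {"offset":[0.319,0,-0.255],"yaw":0,"jaw":0},
    {"offset":[0.319,0,-0.255],"yaw":0,"jaw":0},
    {"offset":[0.319,0,-0.255],"yaw":0,"jaw":0},
    {"offset":[0.319,0,-0.255],"yaw":0,"jaw":0},
    {"offset":[0.319,0,-0.255],"yaw":0,"jaw":0},
    {"offset":[0.319,0,-0.255],"yaw":0,"jaw":0},
    {"offset":[0.319,0,-0.255],"yaw":0,"jaw":0},
    {"offset":[0.319,0,-0.255],"yaw":0,"jaw":0},
    {"offset":[0.319,0,-0.255],"yaw":0,"jaw":0},
  ],
)

```text
clock: 2.28
position: [0.4211, 0.247, 0.2487]
ee_rot: [-0.698, 0.114, -0.114, 0.698]
ft_force: [0.5, -0.3, -0.3]
grip_width: 0.999
```

move_arm(
  increments=[
    {"offset":[0.123,0,-0.27],"yaw":0,"jaw":0},
    {"offset":[0.123,0,-0.27],"yaw":0,"jaw":0},
    {"offset":[0.123,0,-0.27],"yaw":0,"jaw":0},
    {"offset":[0.123,0,-0.27],"yaw":0,"jaw":0},
    {"offset":[0.123,0,-0.27],"yaw":0,"jaw":0},
    {"offset":[0.123,0,-0.27],"yaw":0,"jaw":0},
    {"offset":[0.123,0,-0.27],"yaw":0,"jaw":0},
    {"offset":[0.123,0,-0.27],"yaw":0,"jaw":0},
    {"offset":[0.123,0,-0.27],"yaw":0,"jaw":0},
  ],
)

```text
clock: 3.03
position: [0.4518, -0.0514, 0.249]
ee_rot: [-0.697, 0.116, -0.117, 0.698]
ft_force: [0.1, 0.2, -0.4]
grip_width: 1.004
```

```bash
python3 - <<'E'
from h import *
to((.50,-.33,.20))
E
```

```text
t 3.03 pos [ 0.4518 -0.0514  0.249 ] x [ 0.946 -0.324  0.001] y [ 0.002  0.    -1.   ] z [0.324 0.946 0.001] grip 1.004 F [ 0.1  0.2 -0.4] j [-0.55 -0.09  0.54  1.91  0.05  1.3   1.22]
offset [ 0.1358  0.0489 -0.248 ]
```

move_arm(
  increments=[
    {"offset":[0.136,0.049,-0.248],"yaw":0,"jaw":100},
    {"offset":[0.136,0.049,-0.248],"yaw":0,"jaw":100},
    {"offset":[0.136,0.049,-0.248],"yaw":0,"jaw":100},
    {"offset":[0.136,0.049,-0.248],"yaw":0,"jaw":100},
    {"offset":[0.136,0.049,-0.248],"yaw":0,"jaw":100},
    {"offset":[0.136,0.049,-0.248],"yaw":0,"jaw":100},
    {"offset":[0.136,0.049,-0.248],"yaw":0,"jaw":100},
    {"offset":[0.136,0.049,-0.248],"yaw":0,"jaw":100},
    {"offset":[0.136,0.049,-0.248],"yaw":0,"jaw":100},
  ],
)

```text
clock: 3.78
position: [0.4997, -0.3313, 0.1983]
ee_rot: [0.697, -0.118, 0.117, -0.697]
ft_force: [-0.0, 1.0, 0.2]
grip_width: 0.611
```

```bash
python3 - <<'E'
from m import *
p,W=shot("wrist","w1")
for r in manip.spot_point(p,"dial_grip")[:3]: print(r["confidence"],r["centre"],ray(p,W,r["centre"],.042))
X=cloud(p,W)
print("dialtop",rect(X,(.46,.58,-.4,-.28),.044,.056))
f=X[np.isfinite(X).all(-1)]; g=f[(f[:,0]>.47)&(f[:,0]<.56)&(f[:,1]<-.29)&(f[:,1]>-.38)&(f[:,2]>.035)]; print(g[:,2].max(),len(g))
print("plate",rect(X,(.45,.75,-.45,-.25),.0225,.03), rect(X,(.45,.75,-.45,-.25),.015,.03))
to((.52,-.337,.042))
E
```

```text
0.82 [259.1, 197.1] [ 0.5216318  -0.33965263  0.042     ]
dialtop (381, array([ 519.5, -340. ]), array([11.6, 29. ]), 70.72)
0.27256259073881306 23127
plate (12110, array([ 603.7, -331.7]), array([199. , 133.6]), 5.99) (15934, array([ 601.8, -332. ]), array([202.8, 134.1]), 5.95)
t 3.88 pos [ 0.5009 -0.3285  0.1995] x [ 0.947 -0.323  0.001] y [ 0.001  0.002 -1.   ] z [0.323 0.947 0.002] grip 0.608 F [0.5 1.1 0.5] j [-0.12  0.38  0.79  1.63 -0.28  1.25  1.97]
offset [ 0.0207  0.1575 -0.0022]
```

View pics/w1.png

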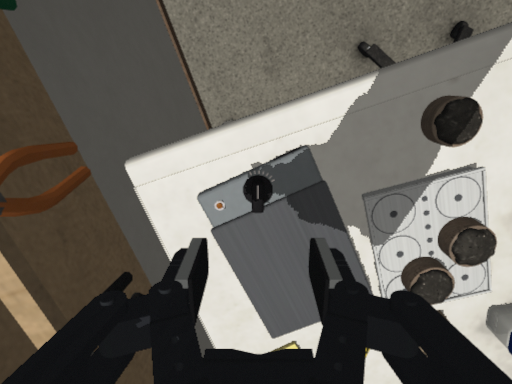

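move_arm(
  increments=[
    {"offset":[0.0213,0.04,-0.005],"yaw":0,"jaw":100},
    {"offset":[0.0213,0.08,-0.005],"yaw":0,"jaw":100},
    {"offset":[0.0213,0.12,-0.005],"yaw":0,"jaw":120},
    {"offset":[0.0213,0.15,-0.005],"yaw":0,"jaw":140},
    {"offset":[0.0213,0.1565,-0.005],"yaw":0,"jaw":160},
    {"offset":[0.0213,0.1565,-0.005],"yaw":0,"jaw":255},
    {"offset":[0.0213,0.1565,-0.005],"yaw":0,"jaw":255},
    {"offset":[0.0213,0.1565,-0.005],"yaw":0,"jaw":255},
    {"offset":[0.0213,0.1565,-0.005],"yaw":0,"jaw":255},
    {"offset":[0.0213,0.1565,-0.005],"yaw":0,"jaw":255},
  ],
  squeeze=25,
)

```text
clock: 4.72
position: [0.5177, -0.3382, 0.0413]
ee_rot: [-0.697, 0.117, -0.114, 0.698]
ft_force: [-1.5, -7.5, -23.3]
grip_width: 0.332
```

move_arm(
  increments=[
    {"offset":[0,0,0],"yaw":7,"jaw":255},
    {"offset":[0,0,0],"yaw":14,"jaw":255},
    {"offset":[0,0,0],"yaw":21,"jaw":255},
    {"offset":[0,0,0],"yaw":28,"jaw":255},
    {"offset":[0,0,0],"yaw":35,"jaw":255},
    {"offset":[0,0,0],"yaw":42,"jaw":255},
    {"offset":[0,0,0],"yaw":49,"jaw":255},
    {"offset":[0,0,0],"yaw":55,"jaw":255},
    {"offset":[0,0,0],"yaw":60,"jaw":255},
    {"offset":[0,0,0],"yaw":61,"jaw":255},
  ],
)

```text
clock: 5.55
position: [0.5193, -0.3362, 0.0417]
ee_rot: [-0.542, 0.455, -0.453, 0.542]
ft_force: [4.4, -4.9, -10.9]
grip_width: 0.331
```

```bash
python3 - <<'E'
from m import *
p,W=shot("top"); X=cloud(p,W)
print("warmer",rect(X,(.45,.75,-.43,-.25),.021,.03))
st()
E
```

```text
warmer (2614, array([ 601.8, -329.6]), array([199.5, 134.2]), 5.88)
t 5.6 pos [ 0.5194 -0.3362  0.0417] x [ 0.177 -0.984 -0.003] y [-0.002  0.002 -1.   ] z [ 0.984  0.177 -0.001] grip 0.33 F [  4.   -5.1 -11.4] j [-0.17  0.7   0.92  1.72 -0.63  1.05  1.14]
```

move_arm(
  increments=[
    {"offset":[0,0,0],"yaw":0,"jaw":100},
    {"offset":[0,0,0],"yaw":0,"jaw":100},
    {"offset":[0,-0.035,0],"yaw":0,"jaw":100},
    {"offset":[0,-0.07,0],"yaw":0,"jaw":100},
    {"offset":[0,-0.09,0],"yaw":0,"jaw":100},
    {"offset":[0,-0.09,0],"yaw":0,"jaw":100},
  ],
)

```text
clock: 6.1
position: [0.5217, -0.3369, 0.1371]
ee_rot: [-0.541, 0.452, -0.454, 0.544]
ft_force: [-0.0, 0.1, -0.3]
grip_width: 0.608
```

```bash
python3 - <<'E'
from m import *
st()
p,W=shot("wrist","w2"); X=cloud(p,W)
for z0,z1 in ((.02,.03),(.03,.036),(.036,.044),(.044,.056)): print(z0,rect(X,(.49,.545,-.37,-.31),z0,z1))
p,W=shot("top"); X=cloud(p,W); print(rect(X,(.49,.545,-.37,-.31),.044,.056))
E
```

```text
t 6.1 pos [ 0.5217 -0.3369  0.1371] x [ 0.179 -0.984  0.   ] y [ 0.005  0.001 -1.   ] z [0.984 0.179 0.005] grip 0.608 F [-0.   0.1 -0.3] j [-0.23  0.6   1.01  1.65 -0.54  1.2   1.08]
0.02 (1021, array([ 525., -340.]), array([40. , 59.7]), 0.05)
0.03 (39, array([ 517.3, -327.3]), array([11.7,  3.3]), 13.1)
0.036 (48, array([ 517.3, -327.1]), array([11.4,  2.9]), 10.98)
0.044 (610, array([ 520., -340.]), array([12. , 29.2]), 10.6)
(37, array([ 517.9, -335.4]), array([11.6, 23.3]), 9.76)
```

View pics/w2.png

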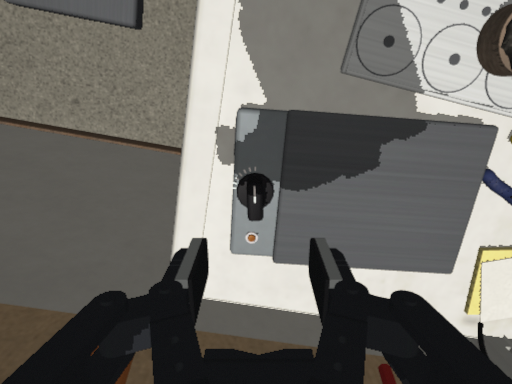

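The dial now reads about 85° clockwise, which is full: the bar stands at -79° with the warmer at yaw 6°. Next I look at the tray from above.

move_arm(
  increments=[
    {"offset":[-0.03,-0.06,0.01],"yaw":-7,"jaw":0},
    {"offset":[-0.07,-0.1,0.03],"yaw":-14,"jaw":0},
    {"offset":[-0.1,-0.12,0.05],"yaw":-21,"jaw":0},
    {"offset":[-0.13,-0.12,0.06],"yaw":-28,"jaw":0},
    {"offset":[-0.15,-0.12,0.07],"yaw":-35,"jaw":0},
    {"offset":[-0.17,-0.12,0.08],"yaw":-42,"jaw":0},
    {"offset":[-0.18,-0.12,0.085],"yaw":-49,"jaw":0},
    {"offset":[-0.19,-0.12,0.09],"yaw":-56,"jaw":0},
    {"offset":[-0.19,-0.12,0.09],"yaw":-63,"jaw":0},
    {"offset":[-0.19,-0.12,0.09],"yaw":-70,"jaw":0},
  ],
)

```text
clock: 7.03
position: [0.5748, -0.1306, 0.2524]
ee_rot: [-0.703, 0.057, -0.056, 0.706]
ft_force: [-0.4, -0.6, 0.0]
grip_width: 1.003
```

```bash
cat >> m.py <<'E'
def dops(X,p):
    g=p["pixels"].astype(int).max(-1); out=[]
    for lo,hi in ((.024,.038),(.044,.058)):
        m=((X[...,2]>lo)&(X[...,2]<hi)&(X[...,0]>.42)&(X[...,0]<.74)&(X[...,1]<.02)&(X[...,1]>-.42)).astype(np.uint8)
        m=cv2.morphologyEx(m,cv2.MORPH_OPEN,np.ones((3,3),np.uint8))
        n,L,s,c=cv2.connectedComponentsWithStats(m)
        for i in range(1,n):
            if s[i,4]<120: continue
            q=X[L==i]; (cc,r)=cv2.minEnclosingCircle((q[:,:2]*1000).astype(np.float32))
            if 17<r<32: out.append((lo,np.round(cc,1),round(r,1),np.round((q.min(0)+q.max(0))[:2]*500,1),round(float(np.median(q[:,2])),3),s[i,4]))
    return out
E
python3 - <<'E'
from m import *
st()
p,W=shot("wrist","w3"); X=cloud(p,W)
print("tray",rect(X,(.53,.74,-.275,-.1),.014,.026)); 
for d in dops(X,p): print(d)
print("handle",rect(X,(.45,.65,-.06,.05),.08,.1))
for q in("place_1","dop_1","lifter_handle"):
    z={"lifter_handle":.081,"place_1":.019}.get(q,0.0)
    for r in manip.spot_point(p,q)[:6]: print(q,np.round(r["centre"],0),round(r["confidence"],2),np.round(ray(p,W,r["centre"],z)[:2],3))
E
```

```text
t 7.03 pos [ 0.5748 -0.1306  0.2524] x [ 0.987 -0.159 -0.001] y [-0.001  0.004 -1.   ] z [0.159 0.987 0.004] grip 1.003 F [-0.4 -0.6  0. ] j [-0.53  0.32  0.85  1.59 -0.25  1.34  1.76]
tray (9976, array([ 629.2, -195.4]), array([159.3, 198.4]), 89.93)
(0.024, array([ 517.6, -137.1]), 23.2, array([ 517.2, -137.3]), 0.03, np.int32(1239))
(0.024, array([696.3, -26.2]), 23.0, array([695.1, -26.7]), 0.03, np.int32(761))
(0.024, array([ 667.6, -192.2]), 20.0, array([ 665.2, -192.2]), 0.031, np.int32(154))
(0.044, array([ 644.5, -149.9]), 22.4, array([ 643.7, -149.2]), 0.049, np.int32(901))
(0.044, array([ 679.7, -197.4]), 21.8, array([ 679.6, -197.6]), 0.049, np.int32(812))
handle (2359, array([559.5, -13.7]), array([ 24.1, 117.7]), 86.51)
place_1 [201. 220.] 0.94 [ 0.645 -0.216]
place_1 [191. 182.] 0.9 [ 0.594 -0.218]
place_1 [261. 252.] 0.87 [ 0.704 -0.148]
place_1 [206. 252.] 0.77 [ 0.691 -0.22 ]
place_1 [252. 177.] 0.62 [ 0.599 -0.142]
dop_1 [244. 108.] 0.96 [ 0.519 -0.14 ]
dop_1 [347. 226.] 0.89 [ 0.694 -0.029]
dop_1 [348. 323.] 0.65 [ 0.857 -0.039]
dop_1 [253. 212.] 0.6 [ 0.653 -0.151]
lifter_handle [373. 154.] 0.83 [ 0.577 -0.018]
lifter_handle [251. 175.] 0.72 [ 0.578 -0.139]
```

View pics/w3.png

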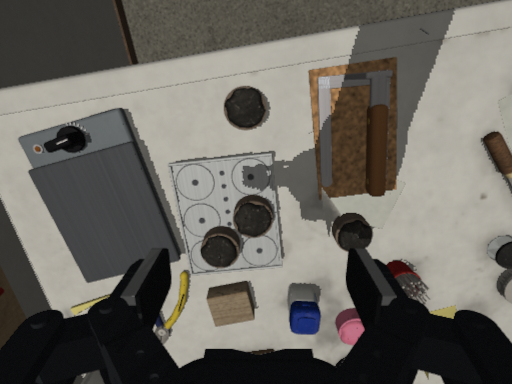

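```bash
cat >> m.py <<'E'
def tray(X,c,z=.019,r=.125):
    m=((abs(X[...,2]-z)<.006)&(np.hypot(X[...,0]-c[0],X[...,1]-c[1])<r)).astype(np.uint8)
    n,L,s,_=cv2.connectedComponentsWithStats(m); i=1+np.argmax(s[1:,4]); q=X[L==i]
    cc,sz,a=cv2.minAreaRect((q[:,:2]*1000).astype(np.float32))
    if sz[0]<sz[1]: a-=90; sz=sz[::-1]
    a=(a+90)%180-90
    return np.round(cc,1),np.round(sz,1),round(a,2),s[i,4]
E
python3 - <<'E'
from m import *
for n in("wrist","top","side"):
    p,W=shot(n); X=cloud(p,W); print(n,tray(X,(.645,-.183)))
st()
E
```

```text
wrist (array([ 647.7, -181.5]), array([156.9, 124.1]), -3.16, np.int32(8603))
top (array([ 673.9, -181.2]), array([123.9,  99.3]), 86.86, np.int32(994))
side (array([ 646.6, -179.7]), array([158.3, 125.2]), -3.32, np.int32(2275))
t 7.38 pos [ 0.5747 -0.1328  0.2532] x [ 0.985 -0.171 -0.   ] y [ 0.     0.003 -1.   ] z [0.171 0.985 0.003] grip 1.003 F [ 0.   0.4 -0.6] j [-0.53  0.32  0.85  1.59 -0.25  1.34  1.75]
```

move_arm(
  increments=[
    {"offset":[0.038,0.03,-0.0152],"yaw":0,"jaw":60},
    {"offset":[0.076,0.06,-0.0304],"yaw":0,"jaw":60},
    {"offset":[0.1145,0.09,-0.0457],"yaw":0,"jaw":60},
    {"offset":[0.1145,0.125,-0.0457],"yaw":0,"jaw":60},
    {"offset":[0.1145,0.155,-0.0457],"yaw":0,"jaw":60},
    {"offset":[0.1145,0.185,-0.0457],"yaw":0,"jaw":60},
    {"offset":[0.1145,0.205,-0.0457],"yaw":0,"jaw":60},
    {"offset":[0.1145,0.211,-0.0457],"yaw":0,"jaw":60},
    {"offset":[0.1145,0.211,-0.0457],"yaw":0,"jaw":60},
  ],
  squeeze=30,
)

```text
clock: 8.13
position: [0.6789, -0.1964, 0.0402]
ee_rot: [-0.703, 0.062, -0.06, 0.706]
ft_force: [-0.1, -0.8, 1.2]
grip_width: 0.765
```

```bash
python3 - <<'E'
from m import *
to((.6797,-.1974,.041))
p,W=shot("side"); X=cloud(p,W)
m=(X[...,0]>.62)&(X[...,0]<.76)&(X[...,1]>-.1)&(X[...,1]<.03)&(X[...,2]>.036); q=X[m]
print(len(q), q.min(0),q.max(0)); print(np.round(q[::max(1,len(q)//14)],3))
E
```

```text
t 8.13 pos [ 0.6789 -0.1964  0.0402] x [ 0.985 -0.172 -0.003] y [-0.003  0.003 -1.   ] z [0.172 0.985 0.003] grip 0.765 F [-0.1 -0.8  1.2] j [-0.24  0.79  0.7   1.44 -0.53  1.11  1.95]
offset [ 0.001  -0.0008 -0.0008]Traceback (most recent call last):
  File "<stdin>", line 5, in <module>
    return umr_minimum(a, axis, None, out, keepdims, initial, where)
ValueError: zero-size array to reduction operation minimum which has no identity
```

move_arm(
  increments=[
    {"offset":[0,0,0],"yaw":0,"jaw":255},
    {"offset":[0,0,0],"yaw":0,"jaw":255},
    {"offset":[0,0,0],"yaw":0,"jaw":255},
    {"offset":[0,0,0],"yaw":0,"jaw":255},
    {"offset":[0,-0.02,0],"yaw":0,"jaw":255},
    {"offset":[0,-0.045,0],"yaw":0,"jaw":255},
    {"offset":[0.006,-0.045,0.025],"yaw":0,"jaw":255},
    {"offset":[0.0125,-0.045,0.049],"yaw":0,"jaw":255},
    {"offset":[0.0125,-0.045,0.049],"yaw":0,"jaw":255},
  ],
)

```text
clock: 8.93
position: [0.7038, -0.1439, 0.0888]
ee_rot: [-0.702, 0.058, -0.06, 0.707]
ft_force: [-0.0, 2.1, -1.1]
grip_width: 0.494
```

```bash
python3 - <<'E'
from m import *
to((.7003,-.1504,.042))
p,W=shot("wrist"); X=cloud(p,W); print(tray(X,(.647,-.182)))
for d in dops(X,p): print(d)
m=(X[...,0]>.62)&(X[...,0]<.72)&(X[...,1]>-.1)&(X[...,1]<.03)&(X[...,2]>.006)&(X[...,2]<.1); q=X[m]
H,xe,ye=np.histogram2d(q[:,0],q[:,1],bins=[np.arange(.62,.73,.01),np.arange(-.1,.03,.01)])
Z=np.zeros(H.shape)
for x,y,z in q:
    i,j=int((x-.62)/.01),int((y+.1)/.01); Z[min(i,10-0) if i<Z.shape[0] else -1,j if j<Z.shape[1] else -1]=max(Z[i if i<Z.shape[0] else -1,j if j<Z.shape[1] else -1],z*1000)
print(Z.round().astype(int))
E
```

```text
t 8.93 pos [ 0.7038 -0.1439  0.0888] x [ 0.986 -0.165  0.002] y [ 0.004  0.007 -1.   ] z [0.165 0.986 0.007] grip 0.494 F [-0.   2.1 -1.1] j [-0.31  0.75  0.71  1.38 -0.51  1.19  1.86]
offset [-0.0025  0.0467 -0.0073]
(array([ 647.4, -181.4]), array([156.4, 124.5]), -3.18, np.int32(40734))
(0.024, array([696.8, -25.7]), 22.8, array([696.3, -26.7]), 0.03, np.int32(3398))
(0.044, array([ 644., -150.]), 22.2, array([ 643.9, -149.3]), 0.049, np.int32(4634))
[[ 0  0  0  0  9  9  0  0  0  0  9 10]
 [ 0  0  0 13 10  0  0  0  0  0  9 10]
 [ 0  0  0 44 22  0  0  0  0  0  0  0]
 [ 0  0 89 81 35 11  0  0  0  0  0  0]
 [ 0  0  0 69 42 13  0  0  0  0  0  0]
 [ 0  0  0  0  0 25 28 30 28 23  0  0]
 [ 0  0  0  0  0 30 34 33 33 27  0  0]
 [ 0  0  0  0 24 31 34 35 34 30  0  0]
 [ 0  0  0  0 24 31 33 34 33 29  0  0]
 [ 0  0  0  0  0 27 30 31 30 24  0  0]]
```

move_arm(
  increments=[
    {"offset":[-0.003,0.02,-0.0073],"yaw":0,"jaw":255},
    {"offset":[-0.003,0.04,-0.0073],"yaw":0,"jaw":255},
    {"offset":[-0.003,0.047,-0.0073],"yaw":0,"jaw":255},
    {"offset":[-0.003,0.0475,-0.0073],"yaw":0,"jaw":255},
    {"offset":[-0.003,0.0475,-0.0073],"yaw":0,"jaw":80},
    {"offset":[-0.003,0.0475,-0.0073],"yaw":0,"jaw":80},
    {"offset":[-0.003,0.0475,-0.0073],"yaw":0,"jaw":80},
    {"offset":[-0.003,0.02,-0.0073],"yaw":0,"jaw":80},
    {"offset":[-0.003,-0.02,-0.0073],"yaw":0,"jaw":80},
    {"offset":[-0.003,-0.05,-0.0073],"yaw":0,"jaw":80},
  ],
)

```text
clock: 9.82
position: [0.6982, -0.1538, 0.1407]
ee_rot: [-0.703, 0.058, -0.06, 0.706]
ft_force: [0.9, 0.1, 0.6]
grip_width: 0.686
```

```bash
python3 - <<'E'
from m import *
to((.5174,-.1372,.022))
p,W=shot("wrist"); X=cloud(p,W); print(tray(X,(.647,-.182)))
for d in dops(X,p): print(d)
E
```

```text
t 9.82 pos [ 0.6982 -0.1538  0.1407] x [ 0.986 -0.167  0.002] y [ 0.003  0.004 -1.   ] z [0.167 0.986 0.005] grip 0.686 F [0.9 0.1 0.6] j [-0.31  0.7   0.74  1.35 -0.48  1.27  1.85]
offset [-0.1813  0.1183 -0.0144]
(array([ 647.4, -181.3]), array([156.2, 124.1]), -3.14, np.int32(25244))
(0.024, array([696.6, -25.8]), 22.8, array([696.6, -26.7]), 0.03, np.int32(2178))
(0.044, array([ 644., -150.]), 22.2, array([ 644.2, -148.9]), 0.049, np.int32(2759))
(0.044, array([ 696.9, -155.6]), 22.2, array([ 696.6, -155.9]), 0.049, np.int32(2229))
```

```bash
python3 - <<'E'
from m import *
for i in range(5):
    print(np.round(manip.get_obs()["position"],4),np.round(manip.get_obs()["ee_rot"],4)); p,W=shot("wrist")
X=cloud(p,W); print(tray(X,(.647,-.182)))
for d in dops(X,p): print(d)
E
```

```text
[ 0.7007 -0.1549  0.1476] [-0.7033  0.0555 -0.063   0.7059]
[ 0.7007 -0.1549  0.1449] [-0.7032  0.0555 -0.063   0.706 ]
[ 0.6996 -0.1542  0.1418] [-0.7029  0.0567 -0.0617  0.7063]
[ 0.6986 -0.1536  0.1394] [-0.7028  0.0579 -0.0605  0.7065]
[ 0.698  -0.1532  0.138 ] [-0.7027  0.0587 -0.0596  0.7066]
(array([ 647.4, -181.4]), array([156.4, 124.4]), -3.13, np.int32(25725))
(0.024, array([696.5, -26.1]), 22.6, array([696.2, -26.4]), 0.03, np.int32(2228))
(0.044, array([ 644.1, -149.7]), 22.3, array([ 644.4, -149. ]), 0.049, np.int32(2842))
(0.044, array([ 697. , -155.6]), 22.1, array([ 696.7, -156. ]), 0.049, np.int32(2237))
```

move_arm(
  increments=[
    {"offset":[-0.04,0,-0.003],"yaw":0,"jaw":60},
    {"offset":[-0.08,0,-0.006],"yaw":0,"jaw":60},
    {"offset":[-0.12,0,-0.01],"yaw":0,"jaw":60},
    {"offset":[-0.16,0,-0.014],"yaw":0,"jaw":60},
    {"offset":[-0.1808,0.02,-0.014],"yaw":0,"jaw":60},
    {"offset":[-0.1808,0.05,-0.014],"yaw":0,"jaw":60},
    {"offset":[-0.1808,0.08,-0.014],"yaw":0,"jaw":60},
    {"offset":[-0.1808,0.105,-0.014],"yaw":0,"jaw":60},
    {"offset":[-0.1808,0.115,-0.014],"yaw":0,"jaw":60},
    {"offset":[-0.1808,0.115,-0.014],"yaw":0,"jaw":60},
  ],
)

```text
clock: 10.95
position: [0.515, -0.1359, 0.0196]
ee_rot: [-0.703, 0.061, -0.057, 0.706]
ft_force: [0.7, 0.8, 0.6]
grip_width: 0.765
```

move_arm(
  increments=[
    {"offset":[0,0,0],"yaw":0,"jaw":255},
    {"offset":[0,0,0],"yaw":0,"jaw":255},
    {"offset":[0,0,0],"yaw":0,"jaw":255},
    {"offset":[0,0,0],"yaw":0,"jaw":255},
    {"offset":[0,0,0],"yaw":0,"jaw":255},
  ],
)

```text
clock: 11.37
position: [0.5157, -0.1359, 0.0205]
ee_rot: [-0.703, 0.06, -0.058, 0.706]
ft_force: [-0.6, 0.6, 3.9]
grip_width: 0.493
```

```bash
python3 - <<'E'
from m import *
p,W=shot("top")
to((.5985,-.1447,.09))
E
```

```text
t 11.42 pos [ 0.5157 -0.1359  0.0205] x [ 0.986 -0.167 -0.004] y [-0.003  0.005 -1.   ] z [0.167 0.986 0.005] grip 0.493 F [-0.2 -0.1  5.1] j [-0.46  0.49  0.76  1.95 -0.44  0.88  1.94]
offset [ 0.0828 -0.0698  0.0055]
```

move_arm(
  increments=[
    {"offset":[0,-0.03,0],"yaw":0,"jaw":255},
    {"offset":[0,-0.06,0],"yaw":0,"jaw":255},
    {"offset":[0.03,-0.065,0.002],"yaw":0,"jaw":255},
    {"offset":[0.06,-0.065,0.004],"yaw":0,"jaw":255},
    {"offset":[0.078,-0.065,0.0055],"yaw":0,"jaw":255},
    {"offset":[0.081,-0.065,0.0055],"yaw":0,"jaw":255},
    {"offset":[0.081,-0.065,0.0055],"yaw":0,"jaw":255},
    {"offset":[0.081,-0.065,0.0055],"yaw":0,"jaw":255},
    {"offset":[0.081,-0.065,0.0055],"yaw":0,"jaw":255},
    {"offset":[0.081,-0.065,0.0055],"yaw":0,"jaw":255},
  ],
)

```text
clock: 12.25
position: [0.5959, -0.1443, 0.0852]
ee_rot: [-0.703, 0.061, -0.058, 0.707]
ft_force: [-0.6, -0.7, -0.6]
grip_width: 0.496
```

```bash
python3 - <<'E'
from m import *
to((.5968,-.1447,.041))
E
```

```text
t 12.25 pos [ 0.5959 -0.1443  0.0852] x [ 0.986 -0.167 -0.004] y [-0.004  0.006 -1.   ] z [0.167 0.986 0.005] grip 0.496 F [-0.6 -0.7 -0.6] j [-0.42  0.56  0.78  1.7  -0.44  1.07  1.9 ]
offset [ 0.0012  0.0442 -0.0004]
```

move_arm(
  increments=[
    {"offset":[0.001,0.02,0],"yaw":0,"jaw":255},
    {"offset":[0.001,0.038,0],"yaw":0,"jaw":255},
    {"offset":[0.001,0.044,0],"yaw":0,"jaw":255},
    {"offset":[0.001,0.045,0],"yaw":0,"jaw":255},
    {"offset":[0.001,0.045,0],"yaw":0,"jaw":80},
    {"offset":[0.001,0.045,0],"yaw":0,"jaw":80},
    {"offset":[0.001,0.045,0],"yaw":0,"jaw":80},
    {"offset":[0.001,0.02,0],"yaw":0,"jaw":80},
    {"offset":[0.001,-0.02,0],"yaw":0,"jaw":80},
    {"offset":[0.001,-0.05,0],"yaw":0,"jaw":80},
  ],
)

```text
clock: 13.08
position: [0.5971, -0.1453, 0.1377]
ee_rot: [-0.703, 0.061, -0.058, 0.706]
ft_force: [1.0, -0.6, 0.9]
grip_width: 0.683
```

```bash
python3 - <<'E'
from m import *
for i in range(3): p,W=shot("wrist")
X=cloud(p,W); print(tray(X,(.647,-.182)))
for d in dops(X,p): print(d)
to((.697,-.0265,.14),np.radians(37))
E
```

```text
(array([ 647.8, -181.3]), array([157.3, 124. ]), -3.14, np.int32(12264))
(0.024, array([696.8, -25.7]), 22.8, array([695.7, -26.8]), 0.029, np.int32(1526))
(0.044, array([ 597.4, -145.6]), 22.3, array([ 598.2, -145.6]), 0.049, np.int32(2217))
(0.044, array([ 644. , -149.7]), 22.3, array([ 643.4, -149. ]), 0.049, np.int32(1864))
(0.044, array([ 696.3, -155.7]), 21.9, array([ 696., -156.]), 0.049, np.int32(1523))
t 13.23 pos [ 0.5985 -0.1454  0.1383] x [ 0.986 -0.167  0.001] y [ 0.002  0.006 -1.   ] z [0.167 0.986 0.006] grip 0.687 F [-0.3  0.6  0.2] j [-0.45  0.5   0.81  1.65 -0.39  1.16  1.87]
offset [ 0.0772 -0.0009  0.1337]
yaw deg 43.37
```

move_arm(
  increments=[
    {"offset":[0.02,0,0.035],"yaw":-7,"jaw":60},
    {"offset":[0.04,0,0.07],"yaw":-14,"jaw":60},
    {"offset":[0.06,0,0.1],"yaw":-21,"jaw":60},
    {"offset":[0.0765,0,0.13],"yaw":-28,"jaw":60},
    {"offset":[0.0765,0,0.1335],"yaw":-34,"jaw":60},
    {"offset":[0.0765,0,0.1335],"yaw":-38,"jaw":60},
    {"offset":[0.0765,0,0.1335],"yaw":-38,"jaw":60},
    {"offset":[0.0765,0,0.1335],"yaw":-38,"jaw":60},
  ],
)

```text
clock: 13.9
position: [0.6958, -0.027, 0.1384]
ee_rot: [-0.684, -0.173, 0.172, 0.688]
ft_force: [-0.6, 0.1, -0.7]
grip_width: 0.765
```

```bash
python3 - <<'E'
from m import *
p,W=shot("wrist"); X=cloud(p,W)
for d in dops(X,p): print(d)
to((.6965,-.0265,.0215))
E
```

```text
(0.024, array([ 641.3, -132.9]), 17.5, array([ 641.3, -130.6]), 0.031, np.int32(253))
(0.024, array([ 689.7, -146.7]), 21.3, array([ 689.3, -145.3]), 0.031, np.int32(383))
(0.024, array([696.8, -25.8]), 22.8, array([696.6, -26.2]), 0.03, np.int32(2050))
(0.044, array([ 644.2, -149.5]), 22.2, array([ 644. , -148.7]), 0.049, np.int32(3566))
(0.044, array([ 696.4, -155.5]), 22.3, array([ 696.7, -155.9]), 0.049, np.int32(2951))
t 13.95 pos [ 0.6959 -0.0272  0.1387] x [0.882 0.472 0.004] y [ 0.001  0.006 -1.   ] z [-0.472  0.882  0.004] grip 0.76 F [-0.2  0.7  0.2] j [-0.44  0.62  0.61  1.41 -0.37  1.23  2.28]
offset [ 0.0004  0.1172 -0.0002]
```

move_arm(
  increments=[
    {"offset":[0.001,0.04,0],"yaw":0,"jaw":60},
    {"offset":[0.001,0.075,0],"yaw":0,"jaw":60},
    {"offset":[0.001,0.1,0],"yaw":0,"jaw":60},
    {"offset":[0.001,0.114,0],"yaw":0,"jaw":60},
    {"offset":[0.001,0.117,0],"yaw":0,"jaw":60},
    {"offset":[0.001,0.117,0],"yaw":0,"jaw":255},
    {"offset":[0.001,0.117,0],"yaw":0,"jaw":255},
    {"offset":[0.001,0.117,0],"yaw":0,"jaw":255},
    {"offset":[0.001,0.117,0],"yaw":0,"jaw":255},
    {"offset":[0.001,0.117,0],"yaw":0,"jaw":255},
  ],
)

```text
clock: 14.78
position: [0.6979, -0.0262, 0.0236]
ee_rot: [-0.684, -0.174, 0.17, 0.687]
ft_force: [-0.9, -0.2, 7.1]
grip_width: 0.493
```

```bash
python3 - <<'E'
from m import *
p,W=shot("side")
to((.5947,-.2126,.14),np.radians(84))
E
```

```text
t 14.83 pos [ 0.698  -0.0262  0.0236] x [0.882 0.472 0.006] y [ 0.004  0.006 -1.   ] z [-0.472  0.882  0.003] grip 0.498 F [-1.   0.3  7.6] j [-0.4   0.74  0.56  1.48 -0.43  1.04  2.32]
offset [-0.1783 -0.1178 -0.1152]
yaw deg 34.15
```

move_arm(
  increments=[
    {"offset":[0,-0.04,0],"yaw":0,"jaw":255},
    {"offset":[0,-0.08,0],"yaw":0,"jaw":255},
    {"offset":[0,-0.115,0],"yaw":0,"jaw":255},
    {"offset":[-0.03,-0.115,-0.02],"yaw":7,"jaw":255},
    {"offset":[-0.06,-0.115,-0.04],"yaw":14,"jaw":255},
    {"offset":[-0.09,-0.115,-0.06],"yaw":20,"jaw":255},
    {"offset":[-0.12,-0.115,-0.08],"yaw":26,"jaw":255},
    {"offset":[-0.15,-0.115,-0.1],"yaw":32,"jaw":255},
    {"offset":[-0.175,-0.115,-0.114],"yaw":34,"jaw":255},
    {"offset":[-0.178,-0.115,-0.115],"yaw":34,"jaw":255},
  ],
)

```text
clock: 15.67
position: [0.591, -0.219, 0.1381]
ee_rot: [-0.705, 0.039, -0.041, 0.707]
ft_force: [-0.7, -0.4, -1.4]
grip_width: 0.493
```

move_arm(
  increments=[
    {"offset":[0,0.02,0],"yaw":0,"jaw":255},
    {"offset":[0,0.04,0],"yaw":0,"jaw":255},
    {"offset":[0,0.05,0],"yaw":0,"jaw":255},
    {"offset":[0,0.05,0],"yaw":0,"jaw":255},
  ],
)

```text
clock: 16.0
position: [0.5902, -0.2178, 0.0861]
ee_rot: [-0.704, 0.04, -0.04, 0.708]
ft_force: [0.1, 0.1, -0.2]
grip_width: 0.492
```

```bash
python3 - <<'E'
from m import *
p,W=shot("wrist"); X=cloud(p,W)
for d in dops(X,p): print(d)
to((.5957,-.2126,.044))
E
```

```text
(0.024, array([ 591.1, -150.8]), 22.3, array([ 588.9, -151.1]), 0.031, np.int32(646))
(0.024, array([ 678.2, -263.7]), 17.8, array([ 678. , -263.4]), 0.025, np.int32(430))
(0.044, array([ 597.3, -145.6]), 22.0, array([ 597.9, -145.8]), 0.049, np.int32(3464))
(0.044, array([ 638.6, -146.9]), 20.2, array([ 634. , -146.9]), 0.048, np.int32(1222))
(0.044, array([ 699.6, -155. ]), 17.7, array([ 699.6, -154.6]), 0.051, np.int32(556))
t 16.05 pos [ 0.5909 -0.2182  0.0876] x [ 0.994 -0.112  0.001] y [ 0.002  0.004 -1.   ] z [0.112 0.994 0.004] grip 0.491 F [-0.2 -0.7 -0.5] j [-0.29  0.58  0.77  1.66 -0.45  1.09  2.07]
offset [0.004  0.0436 0.0059]
```

move_arm(
  increments=[
    {"offset":[0.004,0.01,0.006],"yaw":0,"jaw":255},
    {"offset":[0.004,0.025,0.006],"yaw":0,"jaw":255},
    {"offset":[0.004,0.038,0.006],"yaw":0,"jaw":255},
    {"offset":[0.004,0.0435,0.006],"yaw":0,"jaw":255},
    {"offset":[0.004,0.0435,0.006],"yaw":0,"jaw":255},
    {"offset":[0.004,0.0435,0.006],"yaw":0,"jaw":97},
    {"offset":[0.004,0.0435,0.006],"yaw":0,"jaw":97},
    {"offset":[0.004,0.0435,0.006],"yaw":0,"jaw":97},
    {"offset":[0.004,0.02,0.006],"yaw":0,"jaw":97},
    {"offset":[0.004,-0.02,0.006],"yaw":0,"jaw":97},
  ],
)

```text
clock: 16.88
position: [0.5933, -0.2117, 0.1047]
ee_rot: [-0.704, 0.041, -0.038, 0.708]
ft_force: [1.3, -0.4, -0.7]
grip_width: 0.619
```

move_arm(
  increments=[
    {"offset":[0,-0.025,0],"yaw":0,"jaw":60},
    {"offset":[0,-0.025,0],"yaw":0,"jaw":60},
    {"offset":[0,-0.025,0],"yaw":0,"jaw":60},
  ],
)

```text
clock: 17.13
position: [0.5942, -0.2121, 0.1312]
ee_rot: [-0.704, 0.04, -0.039, 0.708]
ft_force: [-0.6, 0.5, -0.8]
grip_width: 0.768
```

```bash
python3 - <<'E'
from m import *
p,W=shot("wrist"); p,W=shot("wrist"); X=cloud(p,W); print(tray(X,(.647,-.182)))
for d in dops(X,p): print(d)
p,W=shot("side"); X=cloud(p,W); print(tray(X,(.647,-.182)))
for d in dops(X,p): print(d)
to((.644,-.1495,.041))
E
```

```text
(array([ 647.6, -181.2]), array([157. , 124.3]), -3.24, np.int32(11525))
(0.024, array([ 589.4, -151.7]), 21.4, array([ 587.6, -151.7]), 0.031, np.int32(320))
(0.044, array([ 597.2, -145.3]), 22.2, array([ 598.2, -145.7]), 0.049, np.int32(2419))
(0.044, array([ 595. , -212.7]), 22.4, array([ 594.8, -213.5]), 0.049, np.int32(2385))
(0.044, array([ 639.4, -145.6]), 20.6, array([ 639.5, -144.9]), 0.048, np.int32(838))
(0.044, array([ 698.3, -164.8]), 17.2, array([ 698.3, -168.8]), 0.048, np.int32(510))Traceback (most recent call last):
  File "<stdin>", line 4, in <module>
  File "m.py", line 19, in tray
    n,L,s,_=cv2.connectedComponentsWithStats(m); i=1+np.argmax(s[1:,4]); q=X[L==i]
                                                     ~~~~~~~~~^^^^^^^^^
    return _wrapfunc(a, 'argmax', axis=axis, out=out, **kwds)
    return bound(*args, **kwds)
ValueError: attempt to get argmax of an empty sequence
```

move_arm(
  increments=[
    {"offset":[0.032,0,0.0225],"yaw":0,"jaw":60},
    {"offset":[0.064,0,0.045],"yaw":0,"jaw":60},
    {"offset":[0.09,0,0.063],"yaw":0,"jaw":60},
    {"offset":[0.0955,0,0.0675],"yaw":0,"jaw":60},
    {"offset":[0.0955,0.02,0.0675],"yaw":0,"jaw":60},
    {"offset":[0.0955,0.045,0.0675],"yaw":0,"jaw":60},
    {"offset":[0.0955,0.07,0.0675],"yaw":0,"jaw":60},
    {"offset":[0.0955,0.085,0.0675],"yaw":0,"jaw":60},
    {"offset":[0.0955,0.089,0.0675],"yaw":0,"jaw":60},
    {"offset":[0.0955,0.089,0.0675],"yaw":0,"jaw":60},
  ],
)

```text
clock: 18.12
position: [0.6938, -0.1546, 0.0378]
ee_rot: [-0.704, 0.043, -0.036, 0.708]
ft_force: [0.3, 0.1, -0.3]
grip_width: 0.768
```

move_arm(
  increments=[
    {"offset":[0,0,0],"yaw":0,"jaw":255},
    {"offset":[0,0,0],"yaw":0,"jaw":255},
    {"offset":[0,0,0],"yaw":0,"jaw":255},
    {"offset":[0,0,0],"yaw":0,"jaw":255},
    {"offset":[0,-0.006,0],"yaw":0,"jaw":255},
    {"offset":[0,-0.006,0],"yaw":0,"jaw":255},
    {"offset":[0,-0.006,0],"yaw":0,"jaw":255},
  ],
)

```text
clock: 18.7
position: [0.6941, -0.1546, 0.0444]
ee_rot: [-0.704, 0.043, -0.037, 0.708]
ft_force: [0.1, -0.4, -1.7]
grip_width: 0.497
```

```bash
python3 - <<'E'
from m import *
p,W=shot("top")
to((.7003,-.1504,.045))
E
```

```text
t 18.75 pos [ 0.6939 -0.1545  0.044 ] x [ 0.994 -0.112 -0.009] y [-0.009  0.006 -1.   ] z [0.112 0.994 0.005] grip 0.495 F [-0.7 -0.7 -0.2] j [-0.29  0.79  0.69  1.42 -0.53  1.13  1.95]
offset [ 0.0059 -0.001   0.0048]
```

move_arm(
  increments=[
    {"offset":[0.003,0,0.0045],"yaw":0,"jaw":255},
    {"offset":[0.003,0,0.0045],"yaw":0,"jaw":255},
    {"offset":[0.003,0.005,0.0045],"yaw":0,"jaw":255},
    {"offset":[0.003,0.005,0.0045],"yaw":0,"jaw":255},
    {"offset":[0.003,0.005,0.0045],"yaw":0,"jaw":80},
    {"offset":[0.003,0.005,0.0045],"yaw":0,"jaw":80},
    {"offset":[0.003,0.005,0.0045],"yaw":0,"jaw":80},
    {"offset":[0.003,-0.03,0.0045],"yaw":0,"jaw":80},
    {"offset":[0.003,-0.06,0.0045],"yaw":0,"jaw":80},
    {"offset":[0.003,-0.06,0.0045],"yaw":0,"jaw":80},
  ],
)

```text
clock: 19.58
position: [0.7005, -0.1522, 0.1104]
ee_rot: [-0.705, 0.04, -0.039, 0.707]
ft_force: [0.5, -0.4, 1.3]
grip_width: 0.685
```

```bash
python3 - <<'E'
from m import *
p,W=shot("wrist"); p,W=shot("wrist"); X=cloud(p,W); print(tray(X,(.647,-.182)))
for d in dops(X,p): print(d)
to((.644,-.1495,.041))
E
```

```text
(array([ 647.4, -181.4]), array([156.4, 124.3]), -3.18, np.int32(21741))
(0.024, array([ 599.5, -198.9]), 18.2, array([ 599.5, -197.1]), 0.031, np.int32(325))
(0.024, array([ 685. , -149.6]), 18.1, array([ 681.5, -149.6]), 0.031, np.int32(267))
(0.044, array([ 597.8, -145.6]), 22.3, array([ 598. , -145.8]), 0.049, np.int32(4796))
(0.044, array([ 595.3, -212.9]), 22.2, array([ 595.1, -213.4]), 0.049, np.int32(4713))
(0.044, array([ 644.3, -149.6]), 22.4, array([ 644.1, -149.2]), 0.049, np.int32(3782))
(0.044, array([ 700.4, -152.2]), 22.1, array([ 700.4, -152.5]), 0.049, np.int32(2861))
t 19.68 pos [ 0.6986 -0.1511  0.1054] x [ 0.994 -0.112 -0.007] y [-0.006  0.005 -1.   ] z [0.112 0.994 0.005] grip 0.69 F [0.5 0.4 0.5] j [-0.31  0.74  0.73  1.37 -0.5   1.23  1.92]
offset [-0.054   0.0647 -0.0048]
```

move_arm(
  increments=[
    {"offset":[-0.03,0,-0.005],"yaw":0,"jaw":75},
    {"offset":[-0.05,0,-0.005],"yaw":0,"jaw":75},
    {"offset":[-0.054,0,-0.005],"yaw":0,"jaw":75},
    {"offset":[-0.054,0.02,-0.005],"yaw":0,"jaw":75},
    {"offset":[-0.054,0.045,-0.005],"yaw":0,"jaw":75},
    {"offset":[-0.054,0.06,-0.005],"yaw":0,"jaw":75},
    {"offset":[-0.054,0.0635,-0.005],"yaw":0,"jaw":75},
    {"offset":[-0.054,0.0635,-0.005],"yaw":0,"jaw":75},
  ],
)

```text
clock: 20.35
position: [0.6431, -0.1495, 0.0406]
ee_rot: [-0.704, 0.043, -0.036, 0.708]
ft_force: [-0.2, 0.3, 0.4]
grip_width: 0.702
```

move_arm(
  increments=[
    {"offset":[0,0,0],"yaw":0,"jaw":255},
    {"offset":[0,0,0],"yaw":0,"jaw":255},
    {"offset":[0,0,0],"yaw":0,"jaw":255},
    {"offset":[0,0,0],"yaw":0,"jaw":255},
    {"offset":[0,-0.005,0],"yaw":0,"jaw":255},
    {"offset":[0,-0.005,0],"yaw":0,"jaw":255},
    {"offset":[0,-0.005,0],"yaw":0,"jaw":255},
  ],
)

```text
clock: 20.93
position: [0.6435, -0.1495, 0.0462]
ee_rot: [-0.704, 0.043, -0.037, 0.708]
ft_force: [-0.1, 1.0, 0.2]
grip_width: 0.495
```

```bash
python3 - <<'E'
from m import *
p,W=shot("top")
to((.6494,-.1476,.045))
E
```

```text
t 20.98 pos [ 0.6433 -0.1494  0.0459] x [ 0.994 -0.112 -0.009] y [-0.009  0.006 -1.   ] z [0.112 0.994 0.005] grip 0.493 F [-0.2  0.4 -0.1] j [-0.35  0.7   0.72  1.58 -0.5   1.07  1.97]
offset [0.0058 0.0008 0.0025]
```

move_arm(
  increments=[
    {"offset":[0.005,0,0.0025],"yaw":0,"jaw":255},
    {"offset":[0.005,0,0.0025],"yaw":0,"jaw":255},
    {"offset":[0.005,0.0045,0.0025],"yaw":0,"jaw":255},
    {"offset":[0.005,0.0045,0.0025],"yaw":0,"jaw":255},
    {"offset":[0.005,0.0045,0.0025],"yaw":0,"jaw":85},
    {"offset":[0.005,0.0045,0.0025],"yaw":0,"jaw":85},
    {"offset":[0.005,0.0045,0.0025],"yaw":0,"jaw":85},
    {"offset":[0.005,-0.03,0.0025],"yaw":0,"jaw":85},
    {"offset":[0.005,-0.07,0.0025],"yaw":0,"jaw":85},
    {"offset":[0.005,-0.11,0.0025],"yaw":0,"jaw":85},
  ],
)

```text
clock: 21.82
position: [0.6487, -0.1481, 0.1565]
ee_rot: [-0.704, 0.044, -0.036, 0.708]
ft_force: [1.2, -0.3, -0.1]
grip_width: 0.67
```

move_arm(
  increments=[
    {"offset":[-0.03,-0.03,0.03],"yaw":0,"jaw":85},
    {"offset":[-0.06,-0.05,0.06],"yaw":0,"jaw":85},
    {"offset":[-0.1,-0.05,0.07],"yaw":0,"jaw":85},
    {"offset":[-0.12,-0.05,0.07],"yaw":0,"jaw":85},
    {"offset":[-0.12,-0.05,0.07],"yaw":0,"jaw":85},
    {"offset":[-0.12,-0.05,0.07],"yaw":0,"jaw":85},
  ],
)

```text
clock: 22.32
position: [0.537, -0.0643, 0.2087]
ee_rot: [-0.703, 0.043, -0.036, 0.709]
ft_force: [0.6, -0.6, 0.6]
grip_width: 0.669
```

```bash
python3 - <<'E'
from m import *
p,W=shot("wrist"); p,W=shot("wrist","w4"); X=cloud(p,W); print(tray(X,(.647,-.182)))
for d in dops(X,p): print(d)
m=((X[...,2]>.074)&(X[...,2]<.1)&(X[...,0]>.48)&(X[...,0]<.64)&(X[...,1]>-.06)&(X[...,1]<.04)).astype(np.uint8)
n,L,s,c=cv2.connectedComponentsWithStats(m)
for i in range(1,n):
    if s[i,4]>100: 
        q=X[L==i]; print("handle",cv2.minAreaRect((q[:,:2]*1000).astype(np.float32)),q[:,2].max(),np.round(q.min(0),3),np.round(q.max(0),3))
# tines z<.012 bright grey
px=p["pixels"].astype(int); br=(px.min(-1)>120)&(X[...,2]>.005)&(X[...,2]<.014)&(X[...,0]>.48)&(X[...,0]<.66)&(X[...,1]>-.07)&(X[...,1]<.05)
q=X[br]; print("tines",len(q),cv2.minAreaRect((q[:,:2]*1000).astype(np.float32)))
for r in manip.spot_point(p,"lifter_handle")[:2]: print(r,ray(p,W,r["centre"],.081))
for r in manip.spot_point(p,"lifter_pad")[:2]: print(r,ray(p,W,r["centre"],.0))
st()
E
```

```text
(array([ 647. , -181.4]), array([155.8, 124.4]), -3.23, np.int32(4181))
(0.024, array([ 588.3, -139.6]), 20.7, array([ 586.6, -139.5]), 0.031, np.int32(207))
(0.024, array([ 588.3, -206.6]), 22.2, array([ 587.5, -205.4]), 0.031, np.int32(259))
(0.044, array([ 597.3, -145.3]), 22.2, array([ 595.6, -145.4]), 0.049, np.int32(832))
(0.044, array([ 594.7, -212.7]), 22.4, array([ 595., -213.]), 0.049, np.int32(1165))
(0.044, array([ 699.5, -150.7]), 22.0, array([ 699.3, -148.1]), 0.049, np.int32(658))
handle ((558.0601806640625, -12.001065254211426), (23.72220230102539, 115.85440826416016), 88.39069366455078) 0.09379291506266849 [ 0.5   -0.025  0.074] [0.616 0.001 0.094]
tines 1197 ((565.8109741210938, -25.230792999267578), (60.024417877197266, 131.6255645751953), 86.21997833251953)
{'centre': [317.1, 220.0], 'confidence': 0.86} [ 0.57671772 -0.01692889  0.081     ]
{'centre': [306.4, 184.3], 'confidence': 0.82} [ 0.56935176 -0.01372649  0.        ]
t 22.52 pos [ 0.5386 -0.066   0.2081] x [ 0.994 -0.113 -0.011] y [-0.011  0.004 -1.   ] z [0.113 0.994 0.003] grip 0.663 F [ 0.4 -0.4  0.7] j [-0.72  0.24  0.88  1.76 -0.2   1.24  1.67]
```

View pics/w4.png

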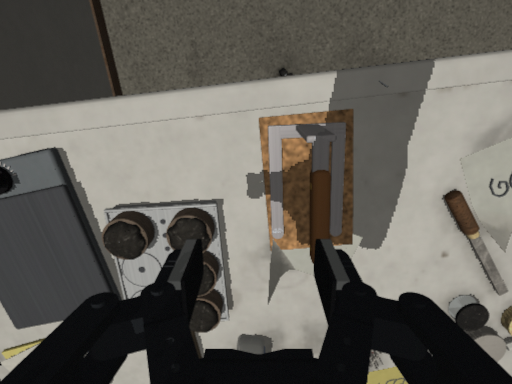

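```bash
python3 - <<'E'
from m import *
for n in ("wrist","top","side"):
    p,W=shot(n); X=cloud(p,W)
    b=(X[...,0]>.46)&(X[...,0]<.68)&(X[...,1]>-.09)&(X[...,1]<.07)
    px=p["pixels"].astype(int); sat=px[...,0]-px[...,2]
    q=X[b&(X[...,2]>.085)&(X[...,2]<.1)&(sat>25)]
    c=np.median(q,0); u,s,v=np.linalg.svd((q-q.mean(0))[:,:2],full_matrices=False); 
    a=np.degrees(np.arctan2(v[0,1],v[0,0])); t=(q[:,:2]-q.mean(0)[:2])@v[0]; w=(q[:,:2]-q.mean(0)[:2])@v[1]
    print(n,"handle top",len(q),np.round(q.mean(0),4),"ang",round((a+90)%180-90,2),"ctr",np.round(q.mean(0)[:2]+v[0]*(np.percentile(t,1)+np.percentile(t,99))/2+v[1]*(np.percentile(w,1)+np.percentile(w,99))/2,4),"len",np.ptp(t),np.ptp(w))
    q=X[b&(X[...,2]>-.001)&(X[...,2]<.007)&(sat>25)]
    print("pad",len(q),cv2.minAreaRect((q[:,:2]*1000).astype(np.float32)))
E
```

```text
wrist handle top 1234 [ 0.5593 -0.0151  0.0907] ang -4.57 ctr [ 0.5626 -0.0148] len 0.07815671389991166 0.01635635720240273
pad 6035 ((569.4976196289062, -11.984783172607422), (99.94123840332031, 159.8825225830078), 88.94824981689453)
top handle top 76 [ 0.5993 -0.0151  0.0924] ang 0.5 ctr [ 0.5991 -0.0145] len 0.03322365552702094 0.013602567243686157
pad 482 ((616.4407958984375, -7.965190887451172), (115.7462158203125, 71.3454360961914), 79.7463150024414)
side handle top 272 [ 0.5693 -0.0123  0.0901] ang -3.44 ctr [ 0.573  -0.0132] len 0.08796044405506502 0.016102915418419933
pad 1553 ((570.5869140625, -10.774864196777344), (100.5304946899414, 163.8617706298828), 88.96867370605469)
```

move_arm(
  increments=[
    {"offset":[0.03,0,0.004],"yaw":0,"jaw":255},
    {"offset":[0.06,0.02,0.007],"yaw":0,"jaw":255},
    {"offset":[0.09,0.05,0.0105],"yaw":0,"jaw":255},
    {"offset":[0.0945,0.08,0.0105],"yaw":0,"jaw":255},
    {"offset":[0.0945,0.11,0.0105],"yaw":0,"jaw":255},
    {"offset":[0.0945,0.14,0.0105],"yaw":0,"jaw":255},
    {"offset":[0.0945,0.153,0.0105],"yaw":0,"jaw":255},
    {"offset":[0.0945,0.153,0.0105],"yaw":0,"jaw":255},
  ],
)

```text
clock: 23.33
position: [0.6297, -0.0659, 0.0503]
ee_rot: [-0.705, 0.047, -0.034, 0.707]
ft_force: [-0.6, -0.0, -0.0]
grip_width: -0.001
```

move_arm(
  increments=[
    {"offset":[0.003,0,0],"yaw":0,"jaw":255},
    {"offset":[0.006,0,0],"yaw":0,"jaw":255},
    {"offset":[0.009,0,0],"yaw":0,"jaw":255},
    {"offset":[0.012,0,0],"yaw":0,"jaw":255},
    {"offset":[0.015,0,0],"yaw":0,"jaw":255},
  ],
)

```text
clock: 23.75
position: [0.6457, -0.0676, 0.0513]
ee_rot: [-0.705, 0.046, -0.035, 0.707]
ft_force: [-0.1, 0.4, -0.3]
grip_width: -0.002
```

move_arm(
  increments=[
    {"offset":[0.003,0,0],"yaw":0,"jaw":255},
    {"offset":[0.006,0,0],"yaw":0,"jaw":255},
    {"offset":[0.009,0,0],"yaw":0,"jaw":255},
    {"offset":[0.012,0,0],"yaw":0,"jaw":255},
    {"offset":[0.015,0,0],"yaw":0,"jaw":255},
  ],
)

```text
clock: 24.17
position: [0.6608, -0.0693, 0.051]
ee_rot: [-0.705, 0.046, -0.035, 0.707]
ft_force: [0.4, 0.8, 0.4]
grip_width: -0.002
```

```bash
python3 - <<'E'
from m import *
st()
p,W=shot("wrist","w5"); X=cloud(p,W)
m=(X[...,0]>.60)&(X[...,0]<.72)&(X[...,1]>-.11)&(X[...,1]<-.03)&(X[...,2]>.012)&(X[...,2]<.1)
print(m.sum())
E
```

```text
t 24.17 pos [ 0.6608 -0.0693  0.051 ] x [ 0.993 -0.114 -0.016] y [-0.016  0.004 -1.   ] z [0.114 0.994 0.002] grip -0.002 F [0.4 0.8 0.4] j [-0.47  0.7   0.72  1.56 -0.51  1.09  1.84]
15243
```

View pics/w5.png

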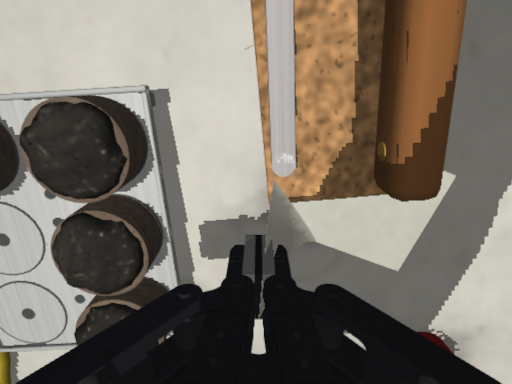

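move_arm(
  increments=[
    {"offset":[0,-0.04,0],"yaw":0,"jaw":255},
    {"offset":[0,-0.08,0],"yaw":-2,"jaw":110},
    {"offset":[-0.02,-0.1,0.01],"yaw":-2.5,"jaw":110},
    {"offset":[-0.05,-0.1,0.025],"yaw":-2.5,"jaw":110},
    {"offset":[-0.085,-0.1,0.04],"yaw":-2.5,"jaw":110},
    {"offset":[-0.097,-0.1,0.044],"yaw":-2.5,"jaw":110},
    {"offset":[-0.097,-0.1,0.044],"yaw":-2.5,"jaw":110},
    {"offset":[-0.097,-0.1,0.044],"yaw":-2.5,"jaw":110},
  ],
)

```text
clock: 24.88
position: [0.5713, -0.0142, 0.1529]
ee_rot: [-0.705, 0.03, -0.019, 0.708]
ft_force: [-0.4, -0.4, 0.0]
grip_width: 0.564
```

```bash
python3 - <<'E'
from m import *
p,W=shot("wrist"); X=cloud(p,W)
b=(X[...,0]>.46)&(X[...,0]<.68)&(X[...,1]>-.09)&(X[...,1]<.07)
px=p["pixels"].astype(int); sat=px[...,0]-px[...,2]
q=X[b&(X[...,2]>.085)&(X[...,2]<.1)&(sat>25)]; q=q[(q[:,0]<.6)]
f=np.polyfit(q[:,0],q[:,1],1); print(len(q),"ang",np.degrees(np.arctan(f[0])),"y at .571",np.polyval(f,.571),q.min(0),q.max(0))
to((.571,-.0148,.079),np.radians(86))
E
```

```text
2416 ang -3.4971313608428987 y at .571 -0.01447008185149165 [ 0.52922603 -0.02388094  0.08510243] [ 0.59999819 -0.00408526  0.09398903]
t 24.93 pos [ 0.5718 -0.0149  0.1529] x [ 0.997 -0.07  -0.015] y [-0.014  0.004 -1.   ] z [0.07  0.998 0.003] grip 0.57 F [-0.8  0.1 -0.3] j [-0.73  0.38  0.83  1.75 -0.31  1.16  1.7 ]
offset [ 0.0003  0.0739 -0.0002]
yaw deg -0.0
```

move_arm(
  increments=[
    {"offset":[0.0005,0.025,0],"yaw":0,"jaw":110},
    {"offset":[0.0005,0.05,0],"yaw":0,"jaw":110},
    {"offset":[0.0005,0.068,0],"yaw":0,"jaw":110},
    {"offset":[0.0005,0.074,0],"yaw":0,"jaw":110},
    {"offset":[0.0005,0.074,0],"yaw":0,"jaw":110},
    {"offset":[0.0005,0.074,0],"yaw":0,"jaw":255},
    {"offset":[0.0005,0.074,0],"yaw":0,"jaw":255},
    {"offset":[0.0005,0.074,0],"yaw":0,"jaw":255},
    {"offset":[0.0005,0.074,0],"yaw":0,"jaw":255},
    {"offset":[0.0005,0.074,0],"yaw":0,"jaw":255},
  ],
  squeeze=100,
)

```text
clock: 25.77
position: [0.5723, -0.0147, 0.0803]
ee_rot: [-0.705, 0.029, -0.02, 0.708]
ft_force: [-0.3, -0.1, 7.1]
grip_width: 0.171
```

```bash
python3 - <<'E'
from m import *
p,W=shot("top"); st()
E
```

```text
t 25.82 pos [ 0.5723 -0.0147  0.0803] x [ 0.997 -0.07  -0.012] y [-0.012  0.004 -1.   ] z [0.07  0.998 0.003] grip 0.168 F [ 0.3 -0.2  6.4] j [-0.68  0.48  0.78  1.81 -0.39  1.03  1.76]
```

move_arm(
  increments=[
    {"offset":[0,-0.02,0],"yaw":0,"jaw":255},
    {"offset":[0,-0.045,0],"yaw":0,"jaw":255},
    {"offset":[0,-0.07,0],"yaw":0,"jaw":255},
    {"offset":[0.012,-0.075,-0.004],"yaw":6,"jaw":255},
    {"offset":[0.024,-0.075,-0.008],"yaw":12,"jaw":255},
    {"offset":[0.036,-0.075,-0.012],"yaw":18,"jaw":255},
    {"offset":[0.048,-0.075,-0.016],"yaw":24,"jaw":255},
    {"offset":[0.06,-0.075,-0.02],"yaw":30,"jaw":255},
    {"offset":[0.072,-0.075,-0.023],"yaw":36,"jaw":255},
    {"offset":[0.0845,-0.075,-0.0262],"yaw":42,"jaw":255},
  ],
)

```text
clock: 26.65
position: [0.6561, -0.047, 0.1543]
ee_rot: [0.65, -0.282, 0.273, -0.65]
ft_force: [0.0, -0.3, -0.8]
grip_width: 0.171
```

move_arm(
  increments=[
    {"offset":[0,0,0],"yaw":7,"jaw":255},
    {"offset":[0,0,0],"yaw":14,"jaw":255},
    {"offset":[0,0,0],"yaw":21,"jaw":255},
    {"offset":[0,0,0],"yaw":28,"jaw":255},
    {"offset":[0,0,0],"yaw":35,"jaw":255},
    {"offset":[0,0,0],"yaw":41,"jaw":255},
    {"offset":[0,0,0],"yaw":45,"jaw":255},
    {"offset":[0,0,0],"yaw":45,"jaw":255},
    {"offset":[0,0,0],"yaw":45,"jaw":255},
  ],
)

```text
clock: 27.4
position: [0.6561, -0.0467, 0.1543]
ee_rot: [-0.497, 0.509, -0.501, 0.493]
ft_force: [1.0, -0.5, -1.8]
grip_width: 0.166
```

```bash
python3 - <<'E'
from m import *
p,W=shot("side","s2"); X=cloud(p,W); print(tray(X,(.647,-.182)))
for d in dops(X,p): print(d)
print("rot",Rot.from_quat(manip.get_obs()["ee_rot"]).as_matrix().round(3).tolist())
to((.6547,-.0466,.1),np.radians(-3.2))
cv2.imwrite("pics/s2c.png",cv2.resize(cv2.imread("pics/s2.png")[100:330,100:400],(782,600),interpolation=cv2.INTER_CUBIC))
E
```

```text
(array([ 647. , -180.1]), array([158.6, 124.7]), -3.58, np.int32(1485))
(0.044, array([ 649. , -147.2]), 20.5, array([ 649.5, -146.9]), 0.048, np.int32(193))
(0.044, array([ 594.9, -211.6]), 20.6, array([ 594.3, -211.6]), 0.048, np.int32(204))
(0.044, array([ 598.6, -144.3]), 20.6, array([ 598.1, -144.1]), 0.048, np.int32(212))
rot [[-0.019, -0.012, 1.0], [-1.0, 0.004, -0.019], [-0.004, -1.0, -0.012]]
t 27.45 pos [ 0.6561 -0.0467  0.1544] x [-0.019 -1.    -0.004] y [-0.012  0.004 -1.   ] z [ 1.    -0.019 -0.012] grip 0.168 F [ 0.1  1.  -2.3] j [-0.71  0.72  1.09  1.51 -0.65  1.32  0.43]
offset [ 0.0001  0.0544 -0.0008]
yaw deg 2.11
```

View pics/s2c.png

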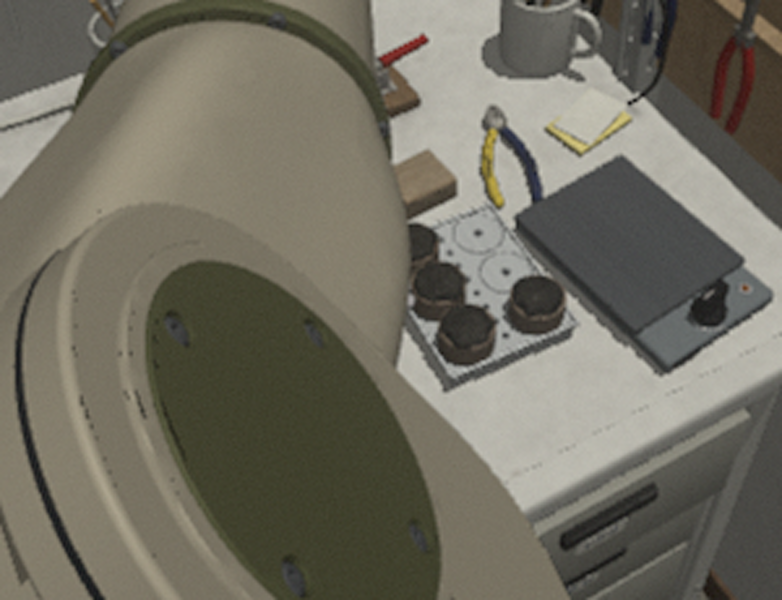

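move_arm(
  increments=[
    {"offset":[0,0.02,0],"yaw":2.1,"jaw":255},
    {"offset":[0,0.04,-0.001],"yaw":2.1,"jaw":255},
    {"offset":[0,0.06,-0.001],"yaw":2.1,"jaw":255},
    {"offset":[0,0.07,-0.001],"yaw":2.1,"jaw":255},
    {"offset":[0,0.071,-0.001],"yaw":2.1,"jaw":255},
    {"offset":[0,0.071,-0.001],"yaw":2.1,"jaw":255},
    {"offset":[0,0.071,-0.001],"yaw":2.1,"jaw":255},
  ],
)

```text
clock: 28.03
position: [0.6548, -0.0467, 0.0846]
ee_rot: [-0.488, 0.517, -0.51, 0.484]
ft_force: [-0.5, 1.1, -2.0]
grip_width: 0.169
```

```bash
python3 - <<'E'
from m import *
p,W=shot("wrist","w6"); X=cloud(p,W); print(tray(X,(.647,-.182)))
for d in dops(X,p): print(d)
to((.6474,-.1785,.0835),np.radians(-3.2))
E
```

```text
(array([619.7, -72.8]), array([14.4,  8.6]), 40.23, np.int32(84))
t 28.08 pos [ 0.655  -0.0467  0.0848] x [-0.055 -0.998 -0.004] y [-0.01   0.004 -1.   ] z [ 0.998 -0.055 -0.01 ] grip 0.167 F [ 0.2 -0.7 -1.6] j [-0.69  0.79  1.04  1.58 -0.72  1.21  0.44]
offset [ 0.132   0.0008 -0.0003]
yaw deg 0.04
```

View pics/w6.png

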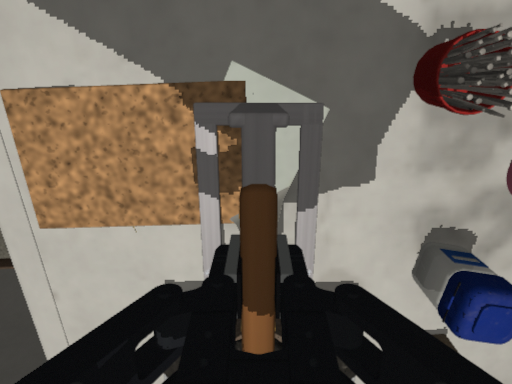

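move_arm(
  increments=[
    {"offset":[0.005,0.0018,0],"yaw":0,"jaw":255},
    {"offset":[0.015,0.0018,0],"yaw":0,"jaw":255},
    {"offset":[0.025,0.0018,0],"yaw":0,"jaw":255},
    {"offset":[0.035,0.0018,0],"yaw":0,"jaw":255},
    {"offset":[0.045,0.0018,0],"yaw":0,"jaw":255},
    {"offset":[0.055,0.0018,0],"yaw":0,"jaw":255},
    {"offset":[0.065,0.0018,0],"yaw":0,"jaw":255},
  ],
)

```text
clock: 28.67
position: [0.6511, -0.1131, 0.0827]
ee_rot: [-0.487, 0.517, -0.51, 0.484]
ft_force: [-0.6, -0.1, -1.7]
grip_width: 0.169
```

```bash
python3 - <<'E'
from m import *
p,W=shot("side"); X=cloud(p,W); print(tray(X,(.647,-.182)))
to((.6474,-.1785,.0835),np.radians(-3.2))
E
```

```text
(array([ 646. , -187.6]), array([159.5, 108.7]), -3.73, np.int32(1227))
t 28.72 pos [ 0.6505 -0.1157  0.0829] x [-0.059 -0.998 -0.002] y [-0.01   0.003 -1.   ] z [ 0.998 -0.058 -0.01 ] grip 0.167 F [-1.6 -2.5 -2.2] j [-0.58  0.8   1.03  1.56 -0.72  1.21  0.53]
offset [ 0.0629 -0.0007  0.0006]
yaw deg -0.15
```

move_arm(
  increments=[
    {"offset":[0.008,0,0],"yaw":0,"jaw":255},
    {"offset":[0.018,0,0],"yaw":0,"jaw":255},
    {"offset":[0.028,0,0],"yaw":0,"jaw":255},
    {"offset":[0.038,0,0],"yaw":0,"jaw":255},
    {"offset":[0.048,0,0],"yaw":0,"jaw":255},
    {"offset":[0.056,0,0],"yaw":0,"jaw":255},
    {"offset":[0.061,0,0],"yaw":0,"jaw":255},
    {"offset":[0.062,0,0],"yaw":0,"jaw":255},
    {"offset":[0.062,0,0],"yaw":0,"jaw":255},
  ],
)

```text
clock: 29.47
position: [0.6469, -0.1779, 0.0828]
ee_rot: [-0.487, 0.518, -0.511, 0.483]
ft_force: [0.1, -0.4, -2.8]
grip_width: 0.174
```

```bash
python3 - <<'E'
from m import *
p,W=shot("wrist","w7"); X=cloud(p,W)
for d in dops(X,p): print(d)
for n in("side","top"):
    p,W=shot(n); X=cloud(p,W); print(tray(X,(.647,-.182)))
    for d in dops(X,p): print(d)
to((.6474,-.1785,.0835),np.radians(-3.2))
E
```

```text
(0.024, array([ 691.4, -140.7]), 19.3, array([ 691.4, -140.3]), 0.031, np.int32(390))
(0.024, array([ 608.9, -136.9]), 19.5, array([ 609.4, -136.8]), 0.031, np.int32(390))
(0.024, array([ 596.5, -199.6]), 19.3, array([ 596.6, -195.9]), 0.031, np.int32(580))
(0.044, array([ 597.4, -145.3]), 22.3, array([ 598.5, -145.8]), 0.049, np.int32(4234))
(0.044, array([ 700.5, -152.4]), 22.2, array([ 700.2, -152.8]), 0.049, np.int32(4275))
(0.044, array([ 660.3, -149. ]), 18.4, array([ 664.5, -148.9]), 0.048, np.int32(1051))
(0.044, array([ 594.4, -208.9]), 21.2, array([ 594.2, -204.1]), 0.049, np.int32(1622))
(array([ 628.3, -284.2]), array([139.5,  49.2]), 4.56, np.int32(642))
(0.044, array([ 593.4, -211.9]), 21.4, array([ 593.3, -213.9]), 0.048, np.int32(191))
(array([ 611.9, -281. ]), array([36.7, 16.5]), 65.91, np.int32(28))
(0.024, array([ 558.3, -367. ]), 25.8, array([ 561. , -366.9]), 0.026, np.int32(125))
t 29.62 pos [ 0.6471 -0.1768  0.0827] x [-0.057 -0.998 -0.003] y [-0.01   0.003 -1.   ] z [ 0.998 -0.057 -0.01 ] grip 0.172 F [-0.2 -0.1 -1.6] j [-0.47  0.81  1.02  1.53 -0.72  1.22  0.62]
offset [ 0.0017 -0.0008  0.0003]
yaw deg -0.09
```

View pics/w7.png

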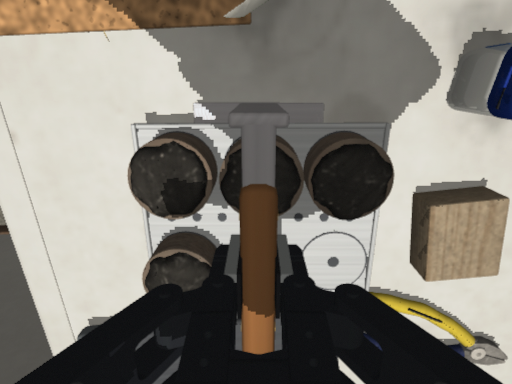

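move_arm(
  increments=[
    {"offset":[0,-0.004,0],"yaw":0,"jaw":255},
    {"offset":[0,-0.007,0],"yaw":0,"jaw":255},
    {"offset":[0,-0.011,0],"yaw":0,"jaw":255},
    {"offset":[0,-0.016,0],"yaw":0,"jaw":255},
    {"offset":[0,-0.022,0],"yaw":0,"jaw":255},
    {"offset":[0,-0.03,0],"yaw":0,"jaw":255},
    {"offset":[0,-0.038,0],"yaw":0,"jaw":255},
    {"offset":[0,-0.046,0],"yaw":0,"jaw":255},
    {"offset":[0,-0.052,0],"yaw":0,"jaw":255},
    {"offset":[0,-0.052,0],"yaw":0,"jaw":255},
  ],
)

```text
clock: 30.45
position: [0.6483, -0.1774, 0.1366]
ee_rot: [-0.487, 0.517, -0.512, 0.484]
ft_force: [-0.1, 0.0, -6.9]
grip_width: 0.166
```

```bash
cat >> m.py <<'E'
def plane(X,c,z,r=.12):
    """lip/top face points near height z: plane tilt and rect"""
    m=(abs(X[...,2]-z)<.012)&(np.hypot(X[...,0]-c[0],X[...,1]-c[1])<r)
    q=X[m]; A=np.c_[q[:,:2]-np.array(c),np.ones(len(q))]; f=np.linalg.lstsq(A,q[:,2],rcond=None)[0]
    for _ in range(4):
        k=abs(A@f-q[:,2])<.003; f=np.linalg.lstsq(A[k],q[k,2],rcond=None)[0]
    cc,sz,a=cv2.minAreaRect((q[abs(A@f-q[:,2])<.005][:,:2]*1000).astype(np.float32))
    return "tilt",np.round(f,4),np.round(cc,1),np.round(sz,1),round(a,2),k.sum()
E
python3 - <<'E'
from m import *
p,W=shot("wrist"); X=cloud(p,W)
print(plane(X,(.647,-.181),.06))
q=X[(abs(X[...,0]-.647)<.12)&(abs(X[...,1]+.18)<.12)]; print(np.histogram(q[:,2],bins=np.arange(-.005,.12,.01)))
st()
E
```

```text
('tilt', array([-0.0112, -0.0316,  0.0672]), array([ 650.4, -152.6]), array([181.2, 156.2]), 86.97, np.int64(13312))
(array([28186,   521,   531,   752,    14,    25,  1804, 13314,  1092,
        6981,  8313,    82]), array([-0.005,  0.005,  0.015,  0.025,  0.035,  0.045,  0.055,  0.065,
        0.075,  0.085,  0.095,  0.105,  0.115]))
t 30.5 pos [ 0.6481 -0.1771  0.1357] x [-0.057 -0.998 -0.002] y [-0.009  0.003 -1.   ] z [ 0.998 -0.057 -0.009] grip 0.166 F [-0.1  0.9 -7.9] j [-0.48  0.76  1.07  1.49 -0.68  1.3   0.59]
```

move_arm(
  increments=[
    {"offset":[0.004,0,0],"yaw":-0.5,"jaw":255},
    {"offset":[0.011,0,-0.001],"yaw":-1,"jaw":255},
    {"offset":[0.02,0,-0.002],"yaw":-1.5,"jaw":255},
    {"offset":[0.03,0,-0.003],"yaw":-2,"jaw":255},
    {"offset":[0.04,0,-0.005],"yaw":-2.5,"jaw":255},
    {"offset":[0.05,0,-0.006],"yaw":-3,"jaw":255},
    {"offset":[0.06,0,-0.008],"yaw":-3.5,"jaw":255},
    {"offset":[0.069,0,-0.009],"yaw":-4,"jaw":255},
    {"offset":[0.076,0,-0.0095],"yaw":-4.5,"jaw":255},
    {"offset":[0.08,0,-0.01],"yaw":-4.6,"jaw":255},
  ],
)

```text
clock: 31.33
position: [0.633, -0.2581, 0.1356]
ee_rot: [0.507, -0.497, 0.492, -0.504]
ft_force: [-0.8, -0.0, -7.5]
grip_width: 0.168
```

```bash
python3 - <<'E'
from m import *
to((.6205,-.3255,.136),np.radians(5.95))
E
```

```text
t 31.33 pos [ 0.633  -0.2581  0.1356] x [ 0.022 -1.    -0.003] y [-0.009  0.002 -1.   ] z [ 1.     0.022 -0.009] grip 0.168 F [-0.8 -0.  -7.5] j [-0.33  0.77  1.04  1.45 -0.67  1.31  0.78]
offset [ 0.0672 -0.0004 -0.014 ]
yaw deg -4.68
```

move_arm(
  increments=[
    {"offset":[0.005,0,-0.001],"yaw":-0.5,"jaw":255},
    {"offset":[0.013,0,-0.002],"yaw":-1,"jaw":255},
    {"offset":[0.023,0,-0.004],"yaw":-1.5,"jaw":255},
    {"offset":[0.033,0,-0.006],"yaw":-2.2,"jaw":255},
    {"offset":[0.043,0,-0.009],"yaw":-3,"jaw":255},
    {"offset":[0.053,0,-0.011],"yaw":-3.7,"jaw":255},
    {"offset":[0.061,0,-0.013],"yaw":-4.3,"jaw":255},
    {"offset":[0.066,0,-0.014],"yaw":-4.7,"jaw":255},
    {"offset":[0.067,0,-0.014],"yaw":-4.7,"jaw":255},
    {"offset":[0.067,0,-0.014],"yaw":-4.7,"jaw":255},
  ],
)

```text
clock: 32.17
position: [0.6204, -0.3257, 0.1356]
ee_rot: [0.527, -0.476, 0.471, -0.524]
ft_force: [-0.5, 0.9, -7.8]
grip_width: 0.168
```

```bash
python3 - <<'E'
from m import *
to((.6205,-.3255,.136),np.radians(5.95))
for n in("wrist","side"):
    p,W=shot(n,"c8"+n); X=cloud(p,W)
    m=((X[...,2]>.058)&(X[...,2]<.077)&(np.hypot(X[...,0]-.621,X[...,1]+.33)<.12)).astype(np.uint8)
    c,L,s,_=cv2.connectedComponentsWithStats(m); i=1+np.argmax(s[1:,4]); q=X[L==i]
    print(n,s[i,4],cv2.minAreaRect((q[:,:2]*1000).astype(np.float32)))
    m=((X[...,2]>.088)&(X[...,2]<.107)&(np.hypot(X[...,0]-.621,X[...,1]+.33)<.12)).astype(np.uint8)
    m=cv2.morphologyEx(m,cv2.MORPH_OPEN,np.ones((3,3),np.uint8))
    c,L,s,_=cv2.connectedComponentsWithStats(m)
    for i in range(1,c):
        if s[i,4]>80: q=X[L==i]; cc,r=cv2.minEnclosingCircle((q[:,:2]*1000).astype(np.float32)); print(np.round(cc,1),round(r,1))
E
```

```text
t 32.17 pos [ 0.6204 -0.3257  0.1356] x [ 0.104 -0.995 -0.003] y [-0.009  0.003 -1.   ] z [ 0.995  0.104 -0.008] grip 0.168 F [-0.5  0.9 -7.8] j [-0.2   0.79  1.    1.4  -0.67  1.32  0.94]
offset [-0.0002 -0.0004  0.0001]
yaw deg -0.01
wrist 15388 ((620.8475952148438, -323.4530029296875), (156.35549926757812, 135.47048950195312), 5.986659049987793)
[ 567.5 -303.5] 24.3
[ 668.9 -293. ] 24.0
[ 605.6 -299.1] 19.4
[ 629.  -297.8] 21.0
[ 572.5 -367.1] 23.4
side 5 ((554.9396362304688, -397.6118469238281), (0.8911278247833252, 8.214759826660156), 84.95399475097656)
```

View pics/c8wrist.png

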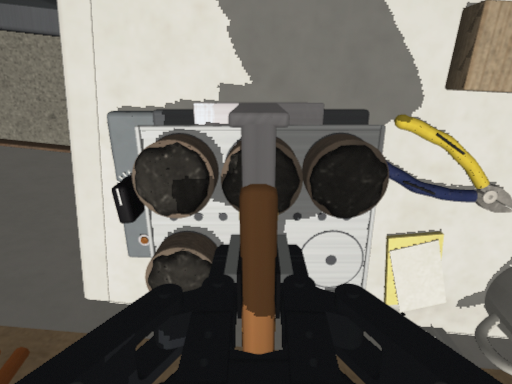

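move_arm(
  increments=[
    {"offset":[0,0.003,0],"yaw":0,"jaw":255},
    {"offset":[0,0.007,0],"yaw":0,"jaw":255},
    {"offset":[0,0.011,0],"yaw":0,"jaw":255},
    {"offset":[0,0.014,0],"yaw":0,"jaw":255},
    {"offset":[0,0.017,0],"yaw":0,"jaw":255},
    {"offset":[0,0.02,0],"yaw":0,"jaw":255},
    {"offset":[0,0.0225,0],"yaw":0,"jaw":255},
    {"offset":[0,0.025,0],"yaw":0,"jaw":255},
    {"offset":[0,0.0275,0],"yaw":0,"jaw":255},
    {"offset":[0,0.0275,0],"yaw":0,"jaw":255},
  ],
)

```text
clock: 33.1
position: [0.6208, -0.3246, 0.108]
ee_rot: [0.527, -0.476, 0.47, -0.524]
ft_force: [-0.7, 0.7, -2.7]
grip_width: 0.168
```

```bash
python3 - <<'E'
from m import *
p,W=shot("wrist"); p,W=shot("wrist"); X=cloud(p,W); print(plane(X,(.621,-.33),.044,.11))
st()
# upright foot / tine root height profile on the near side: points left of tray
b=(X[...,1]>-.262)&(X[...,1]<-.245)&(abs(X[...,0]-.628)<.06)&(X[...,2]>.02); q=X[b]; print(np.histogram(q[:,2],bins=np.arange(.02,.13,.01)))
for s in (-1,1):
    k=q[(q[:,2]<.05)&(abs((q[:,0]-.628)-s*.034)<.008)]; print(s,len(k),np.median(k[:,2]) if len(k) else 0)
E
```

```text
('tilt', array([0.001 , 0.0035, 0.0444]), array([ 611.7, -314.2]), array([121.6, 195.7]), 84.86, np.int64(13104))
t 33.2 pos [ 0.6209 -0.3247  0.1084] x [ 0.105 -0.994 -0.004] y [-0.008  0.003 -1.   ] z [ 0.994  0.105 -0.008] grip 0.171 F [ 0.1 -0.4 -1.4] j [-0.19  0.82  0.99  1.42 -0.68  1.28  0.95]
(array([371, 932,  69,  38,  63,  64,  50,  97, 231, 939]), array([0.02, 0.03, 0.04, 0.05, 0.06, 0.07, 0.08, 0.09, 0.1 , 0.11, 0.12]))
-1 163 0.03499501137936212
1 139 0.024273005780429763
```

move_arm(
  increments=[
    {"offset":[-0.005,0,0],"yaw":0,"jaw":255},
    {"offset":[-0.013,0,0],"yaw":0,"jaw":255},
    {"offset":[-0.025,0,0],"yaw":0,"jaw":255},
    {"offset":[-0.038,0,0],"yaw":0,"jaw":255},
    {"offset":[-0.053,0,0],"yaw":0,"jaw":255},
    {"offset":[-0.068,0,0],"yaw":0,"jaw":255},
    {"offset":[-0.083,0,0],"yaw":0,"jaw":255},
    {"offset":[-0.1,0,0],"yaw":0,"jaw":255},
    {"offset":[-0.12,0,0],"yaw":0,"jaw":255},
    {"offset":[-0.145,0,0],"yaw":0,"jaw":255},
  ],
)

```text
clock: 34.03
position: [0.6053, -0.1799, 0.1092]
ee_rot: [0.526, -0.476, 0.471, -0.524]
ft_force: [0.0, 0.8, -1.6]
grip_width: 0.169
```

```bash
python3 - <<'E'
from m import *
p,W=shot("side"); X=cloud(p,W); print(plane(X,(.621,-.33),.044,.11)); print(tray(X,(.621,-.33),.044))
to((.60,-.09,.155))
E
```

```text
('tilt', array([-0.005 , -0.0023,  0.0434]), array([ 605.6, -330.4]), array([188.1, 125.8]), 5.54, np.int64(1081))
(array([ 620.9, -329.1]), array([156.8, 126.4]), 5.99, np.int32(1199))
t 34.08 pos [ 0.6063 -0.1731  0.1084] x [ 0.11  -0.994 -0.008] y [-0.009  0.007 -1.   ] z [ 0.994  0.11  -0.008] grip 0.167 F [ 4.1  3.7 -4. ] j [-0.53  0.7   1.05  1.64 -0.64  1.2   0.78]
offset [-0.0836 -0.046   0.0025]
```

move_arm(
  increments=[
    {"offset":[-0.02,-0.02,0],"yaw":-5,"jaw":255},
    {"offset":[-0.04,-0.045,-0.003],"yaw":-12,"jaw":255},
    {"offset":[-0.06,-0.045,-0.006],"yaw":-19,"jaw":255},
    {"offset":[-0.08,-0.045,-0.008],"yaw":-26,"jaw":255},
    {"offset":[-0.1,-0.045,-0.01],"yaw":-33,"jaw":255},
    {"offset":[-0.12,-0.045,-0.012],"yaw":-40,"jaw":255},
    {"offset":[-0.14,-0.045,-0.014],"yaw":-47,"jaw":255},
    {"offset":[-0.155,-0.045,-0.0164],"yaw":-54,"jaw":255},
    {"offset":[-0.161,-0.045,-0.0164],"yaw":-61,"jaw":255},
    {"offset":[-0.161,-0.045,-0.0164],"yaw":-67,"jaw":255},
  ],
)

```text
clock: 34.92
position: [0.5724, -0.0121, 0.1549]
ee_rot: [-0.698, 0.103, -0.096, 0.703]
ft_force: [-0.7, -0.8, -2.4]
grip_width: 0.169
```

move_arm(
  increments=[
    {"offset":[0,0,0],"yaw":-6,"jaw":255},
    {"offset":[0,0,0],"yaw":-12,"jaw":255},
    {"offset":[0,0,0],"yaw":-12.5,"jaw":255},
    {"offset":[0,0,0],"yaw":-12.5,"jaw":255},
    {"offset":[0,0,0],"yaw":-12.5,"jaw":255},
  ],
)

```text
clock: 35.33
position: [0.5723, -0.012, 0.155]
ee_rot: [-0.704, 0.027, -0.02, 0.71]
ft_force: [-0.1, -0.7, -2.7]
grip_width: 0.167
```

```bash
python3 - <<'E'
from m import *
p,W=shot("wrist"); X=cloud(p,W)
px=p["pixels"].astype(int); sat=px[...,0]-px[...,2]
b=(abs(X[...,0]-.57)<.12)&(abs(X[...,1]+.015)<.05)
q=X[b&(X[...,2]>.14)&(X[...,2]<.18)&(sat>25)]; q=q[q[:,0]<.6]
f=np.polyfit(q[:,0],q[:,1],1); g=np.polyfit(q[:,0],q[:,2],1); print(len(q),np.degrees(np.arctan(f[0])),np.polyval(f,.571),"slope z",g)
to((.5723,-.0147,.0803),np.radians(86))
E
```

```text
5083 -4.282019438749199 -0.013411828020682439 slope z [0.02948868 0.14886247]
t 35.38 pos [ 0.5723 -0.012   0.1549] x [ 0.998 -0.066 -0.009] y [-0.009  0.008 -1.   ] z [0.066 0.998 0.008] grip 0.173 F [ 0.4  0.1 -1.7] j [-0.75  0.38  0.85  1.75 -0.32  1.16  1.71]
offset [ 0.0008  0.0746 -0.0033]
yaw deg 0.21
```

move_arm(
  increments=[
    {"offset":[0.0005,0.025,-0.003],"yaw":0,"jaw":255},
    {"offset":[0.0005,0.05,-0.003],"yaw":0,"jaw":255},
    {"offset":[0.0005,0.062,-0.003],"yaw":0,"jaw":255},
    {"offset":[0.0005,0.068,-0.003],"yaw":0,"jaw":255},
    {"offset":[0.0005,0.071,-0.003],"yaw":0,"jaw":255},
    {"offset":[0.0005,0.073,-0.003],"yaw":0,"jaw":255},
    {"offset":[0.0005,0.0745,-0.003],"yaw":0,"jaw":255},
    {"offset":[0.0005,0.0745,-0.003],"yaw":0,"jaw":255},
  ],
)

```text
clock: 36.05
position: [0.5725, -0.0144, 0.0811]
ee_rot: [-0.704, 0.026, -0.021, 0.71]
ft_force: [0.3, 0.1, -1.2]
grip_width: 0.168
```

move_arm(
  increments=[
    {"offset":[0,0,0],"yaw":0,"jaw":200},
    {"offset":[0,0,0],"yaw":0,"jaw":150},
    {"offset":[0,0,0],"yaw":0,"jaw":100},
    {"offset":[0,0,0],"yaw":0,"jaw":100},
    {"offset":[0,-0.02,0],"yaw":0,"jaw":100},
    {"offset":[0,-0.06,0],"yaw":0,"jaw":100},
    {"offset":[0,-0.1,0],"yaw":0,"jaw":100},
    {"offset":[-0.02,-0.12,-0.03],"yaw":0,"jaw":100},
    {"offset":[-0.05,-0.13,-0.06],"yaw":0,"jaw":100},
    {"offset":[-0.08,-0.13,-0.1],"yaw":0,"jaw":100},
  ],
)

```text
clock: 36.88
position: [0.4939, -0.1032, 0.2128]
ee_rot: [-0.704, 0.025, -0.021, 0.71]
ft_force: [0.4, -1.9, 1.7]
grip_width: 0.611
```

```bash
python3 - <<'E'
from m import *
st()
for n in("wrist","side","top"):
    p,W=shot(n,"f"+n); X=cloud(p,W); print(n)
    try: print(tray(X,(.621,-.33),.044))
    except Exception as e: print(e)
    m=((X[...,2]>.068)&(X[...,2]<.083)&(np.hypot(X[...,0]-.621,X[...,1]+.33)<.12)).astype(np.uint8)
    m=cv2.morphologyEx(m,cv2.MORPH_OPEN,np.ones((3,3),np.uint8)); c,L,s,_=cv2.connectedComponentsWithStats(m)
    a=np.radians(5.99); R=np.array([[np.cos(a),-np.sin(a)],[np.sin(a),np.cos(a)]])
    for i in range(1,c):
        if s[i,4]>60: q=X[L==i]; cc,r=cv2.minEnclosingCircle((q[:,:2]*1000).astype(np.float32)); print("dop tray-frame",np.round(R.T@(np.array(cc)-[620.9,-329.1]),1),round(r,1))
    px=p["pixels"].astype(int); sat=px[...,0]-px[...,2]
    q=X[(abs(X[...,0]-.57)<.12)&(abs(X[...,1]+.015)<.05)&(X[...,2]>.085)&(X[...,2]<.1)&(sat>25)]
    if len(q)>50: f=np.polyfit(q[:,0],q[:,1],1); print("handle",len(q),np.degrees(np.arctan(f[0])),np.polyval(f,.571),np.round(q.min(0),3),np.round(q.max(0),3),"zslope",np.polyfit(q[:,0],q[:,2],1)[0])
    print("dial",rect(X,(.49,.545,-.37,-.31),.044,.056))
a=cv2.imread('pics/fside.png')[110:330,120:400];cv2.imwrite('pics/fs.png',cv2.resize(a,(760,597),interpolation=cv2.INTER_CUBIC))
E
```

```text
t 36.88 pos [ 0.4939 -0.1032  0.2128] x [ 0.998 -0.065 -0.005] y [-0.004  0.009 -1.   ] z [0.065 0.998 0.008] grip 0.611 F [ 0.4 -1.9  1.7] j [-0.78  0.11  0.97  1.86 -0.11  1.23  1.73]
wrist
(array([ 617. , -330.2]), array([147.4, 125.5]), 6.07, np.int32(4845))
dop tray-frame [-51.   32.7] 23.2
dop tray-frame [-48.2 -27. ] 20.4
dop tray-frame [-3.1 32.6] 21.0
handle 1063 -2.6059854249476024 -0.016314639604068936 [ 0.53  -0.024  0.085] [ 0.597 -0.006  0.094] zslope 0.02165895092774849
dial (457, array([ 531.2, -332.8]), array([41.8, 34.6]), 21.52)
side
(array([ 621.1, -328.4]), array([156.8, 126.1]), 6.14, np.int32(1098))
dop tray-frame [-49.5 -34.6] 22.0
dop tray-frame [-50.8  33.8] 22.2
handle 242 -4.27884168191439 -0.013501769892346274 [ 0.53  -0.025  0.086] [ 0.619 -0.004  0.094] zslope -0.0024275795022430805
dial (79, array([ 529.4, -332.4]), array([39.5, 31.7]), 22.27)
top
(array([ 619.7, -328.1]), array([156.1, 124.5]), 6.11, np.int32(1514))
dop tray-frame [49.6 34. ] 23.3
dop tray-frame [-0.4 34.3] 23.2
dop tray-frame [-51.5 -33. ] 23.1
dop tray-frame [-51.9  34.5] 23.6
handle 206 -4.268884792832146 -0.014156839413528056 [ 0.529 -0.024  0.086] [ 0.616 -0.004  0.099] zslope -0.005399350016587351
dial (72, array([ 528.3, -332.7]), array([32.2, 43.2]), 1.54)
```

View pics/fs.png

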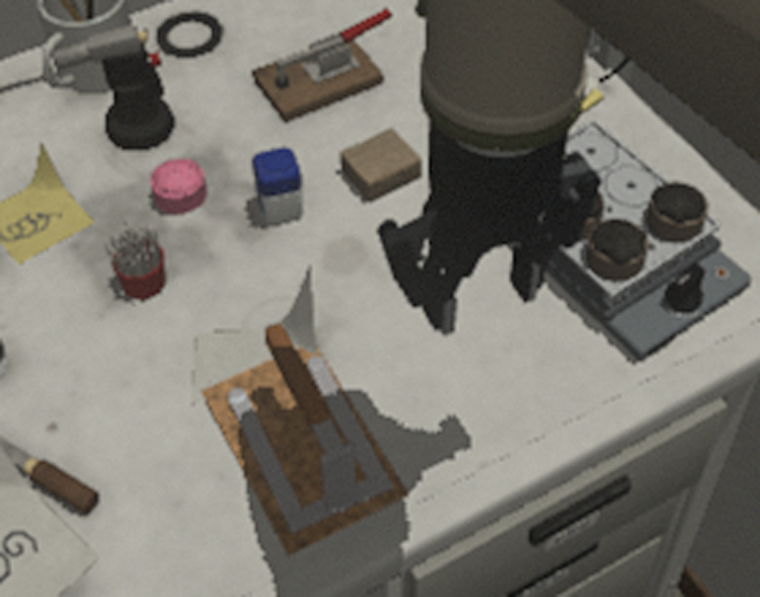

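```bash
python3 - <<'E'
from m import *
for i in range(6): p,W=shot("top")
X=cloud(p,W); print("dial",rect(X,(.49,.535,-.365,-.31),.0485,.056))
print(np.round(manip.get_obs()["joint_velocities"],3))
m=((X[...,2]>.068)&(X[...,2]<.083)&(np.hypot(X[...,0]-.621,X[...,1]+.33)<.12)).astype(np.uint8)
c,L,s,ce=cv2.connectedComponentsWithStats(m); print([X[L==i][:,:2].mean(0).round(3).tolist() for i in range(1,c) if s[i,4]>60])
print(manip.hand_in())
E
```

```text
dial (45, array([ 518.5, -338. ]), array([11.3, 29.4]), 9.48)
[ 0.     0.     0.005  0.002  0.002 -0.    -0.   ]
[[0.667, -0.29], [0.617, -0.295], [0.573, -0.367], [0.565, -0.3]]
the job is handed in; nothing more can be done
None
```

The job is done and handed in; `hand_in` gave no verdict. Only four dops were in the scene.

- **Dial:** I turned it clockwise to full. The fingers closed on the wider base, about 28 mm across, not the bar, but it turned. At the end it read about 86° (1.5 rad).
- **Dops:** All four are on the tray: the full left row plus the front of the right row. I nudged two into place before lifting. In the last top view each was within about 2 mm of its ring centre. The wrist and side views saw only some of them because the arm was in the way.
- **Tray:** It came down on the plate at about (621, -329) mm with a yaw of 6.0°. My target was (621, -330) mm and 5.95°, and the tray was level. The load tipped it about 1.8° while it was carried.
- **Lifter:** It is back on its cork pad and let go. The handle is within about 2 mm of its starting line, at a yaw of about -4° against the pad's -1°. The top and side views show it level. The wrist view showed a slope of about 0.02 rad, but it saw only part of the handle.
- **Other things:** The jar, pot and offcut were never touched. The curled paper in the lifter's path gave no force when I tested it with the closed fingers, so I treated it as no obstacle.

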